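# Cure specimen blocks on two faces in a light-curing box

## Task

Stand every resin block upright in the curing box with its white-tagged side flat against the lamp, push the guard shut until its latch clicks and holds by itself, and press the green start button. Then press the yellow release so that the guard opens, turn every block so that its blue-tagged side is flat against the lamp, latch the guard shut again and press start for the second pass, leaving the blocks in place behind the shut guard. Never press start while the guard is open, and do not disturb the beaker, the screwdriver or the dish.

Things in the scene. Friction and masses are not known exactly. Their poses are not given: they have to be found in the camera images.
- curing_box: Bench light-curing box, fixed, white. Origin under it at bench level; x points away from the robot (turned up to 0.15 rad), y left, z up. Chamber in the far half, open on top when the guard is back: floor 12 mm above the bench, inside x -12 to 128, y -110 to 110 mm, walls up to 85 mm. Near housing x -160 to -12 mm, 85 mm high. Grey control pod outside, y -118 to -202 mm, 60 mm high.
- lamp (a point): Middle of the front face of the dark lamp bar that runs along the chamber's far side; upright face 220 mm wide along y, lit violet, facing the robot (box -x). It lies at box x 90 mm, 15 mm above the chamber floor (half a block's height). Axes as the box's: x points into the lamp. The bar's top is 44 mm above the bench; behind it is the far wall at box x 128 mm.
- guard (a joint): Sliding amber guard over the chamber, 146 x 228 mm, top at 94 mm. Value in m: 0 shut and latched, 0.148 fully back towards the robot. It closes along box +x. A spring (5 N when shut) opens it; it stays by itself only beyond about 0.14. Push it 3 to 8 mm past 0 (stop at -0.010), up to 15 N, and the latch clicks; let go, it rests within 3 mm of 0. If not caught, it slides open in about 2 s.
- guard_handle (a point): Middle of the guard's black handle: upright plate 12 mm thick along the box's x, 90 mm long along y, 40 mm high (94 to 134 mm above the bench; this point at 114 mm). Moves with the guard; its box x is 75 mm minus the joint value.
- release (a joint): Yellow latch release button on the pod, pressed straight down. Value in m: 0 up, 0.012 fully down. More than 0.008 down frees the latch (about 4 N) and the guard slides open by itself. The steel latch nose beside it is one piece with it and dips as the guard passes.
- release_top (a point): Centre of the top of the yellow release button (26 mm across), 85 mm above the bench when up.
- start (a joint): Green start button on the pod, pressed straight down: value in m, 0 up, 0.006 fully down (about 5 N); pressed beyond 0.004. Springs back.
- start_top (a point): Centre of the top of the green start button (28 mm across), 82 mm above the bench when up.
- block1: Specimen block 1 (some are absent): amber resin, 36 x 36 mm, 30 mm high, with a 14 mm square black gripping stub on its middle, 30 to 64 mm above its foot, its sides parallel to the block's. 60 to 105 g. Origin: centre of its underside; z up. Its +x side has a white tag (band on that side and on that edge of the top), its +y side a blue tag; the other two sides are bare.
- white1 (a point): Centre of block 1's white-tagged side face, 15 mm above its foot.
- blue1 (a point): Centre of block 1's blue-tagged side face, 15 mm above its foot.
- block2: Specimen block 2 (some are absent): amber resin, 36 x 36 mm, 30 mm high, with a 14 mm square black gripping stub on its middle, 30 to 64 mm above its foot, its sides parallel to the block's. 60 to 105 g. Origin: centre of its underside; z up. Its +x side has a white tag (band on that side and on that edge of the top), its +y side a blue tag; the other two sides are bare.
- white2 (a point): Centre of block 2's white-tagged side face, 15 mm above its foot.
- blue2 (a point): Centre of block 2's blue-tagged side face, 15 mm above its foot.
- block3: Specimen block 3 (some are absent): amber resin, 36 x 36 mm, 30 mm high, with a 14 mm square black gripping stub on its middle, 30 to 64 mm above its foot, its sides parallel to the block's. 60 to 105 g. Origin: centre of its underside; z up. Its +x side has a white tag (band on that side and on that edge of the top), its +y side a blue tag; the other two sides are bare.
- white3 (a point): Centre of block 3's white-tagged side face, 15 mm above its foot.
- blue3 (a point): Centre of block 3's blue-tagged side face, 15 mm above its foot.
- block4: Specimen block 4 (some are absent): amber resin, 36 x 36 mm, 30 mm high, with a 14 mm square black gripping stub on its middle, 30 to 64 mm above its foot, its sides parallel to the block's. 60 to 105 g. Origin: centre of its underside; z up. Its +x side has a white tag (band on that side and on that edge of the top), its +y side a blue tag; the other two sides are bare.
- white4 (a point): Centre of block 4's white-tagged side face, 15 mm above its foot.
- blue4 (a point): Centre of block 4's blue-tagged side face, 15 mm above its foot.
- beaker: Bystander: white plastic beaker, 72 mm across, 90 mm high. Origin under its centre.
- driver: Bystander: screwdriver with yellow handle, 180 mm long, lying on the bench. Origin under its middle.
- dish: Bystander: clear round dish, 90 mm across, 16 mm high. Origin under its centre.

How it is judged:
By the outcome, as a careful person would: the job done as asked, in the order asked, and still so for the second after the job is handed in, with the robot touching nothing.
Of block1, block2, block3, block4 only 2 to 3 are there at a start; the rules pass over those that are not, and their reading is None.
At some moment in a run one of block1, block2, block3, block4 may be knocked a few centimetres aside while the robot is not near it.
It also fails if it takes over 210 s, if anything falls off the work surface, if the arm or the gripper's body presses on something with over 40 N, if the wrist force passes 120 N, or if a joint passes its speed limit or range.

## Robot

A 6-joint arm with a two-finger parallel gripper is mounted at the origin on the work surface. World frame = base frame: x ahead of the robot, y to its left, z up, the work surface at z = 0. Lengths are in m, angles in rad, forces in N, time in s.
With the tool pointing down it reaches from about 0.3 to 0.775 m from the base axis. Payload 14.6 kg.
Tool frame: the origin (TCP) lies midway between the tips of the shut fingers; the grasp point (between the pads) lies 19 mm behind it (ctrl.grip_depth is the distance from the TCP to the grasp point, in m); z points along the fingers, x is the direction in which the jaws open and shut, and the axes are right-handed (so a half turn about z gives the same grasp; the last joint's range is limited). The gripper opens to 94 mm and grips with 3 to 60 N. Pads are 16 mm wide; open, the fingers measure 119 mm over their backs; the gripper's body (75 mm by 177 mm) begins 78 mm behind the grasp point.
Start: joints at [-0.067, 0.3, 1.521, -0, 1.321, -0.067], TCP at [0.55, -0, 0.205] pointing down, gripper open.
Joint ranges: [-3.03, 3.03], [-0.79, 2.21], [0.23, 2.52], [-1.04, 4.18], [0, 3.07], [-2.55, 2.55]. Speed limits (rad/s): [2.22, 2.22, 2.57, 3.14, 3.14, 3.14].

## Interface

Orientations are given as [roll, pitch, yaw] about the fixed x, y, z axes, in that order (R = Rz(yaw) Ry(pitch) Rx(roll)).
In Python, from station import ctrl gives the robot as it stands.
- The arm moves only by the tool play_rows, never from a script. Its argument "steps" is a list that holds one entry, the list of rows, each a list of 7 numbers: the shift along the tool's x, y, z in cm, then the turn, a rotation vector about the tool's x, y, z in rad, then the opening, from 0 (shut) to 1 (fully open). In form: [[[x, y, z, ax, ay, az, hand], ...]]. A call has 1 to 20 rows; each row is the pose to reach, as a shift and turn from the pose measured when the call began, along the tool's axes at that moment; what a row does not reach only later rows make up. A row lasts 1/12 s, in which the tool goes at most 41.7 mm and 7.16 degrees, less where a joint would pass 70% of its speed; a pose out of reach is approached as far as the arm can. A call with a gripper value outside its range is refused whole. The fingers move at their own pace and stop on an object; "force" is the grip in N (left out, the last holds). Time passes only in rows, so rows that repeat a pose let the fingers close. It gives the time, the measured TCP pose, the force and the opening at its end, in the units of the state.
- ctrl.get_obs(): the state, without advancing time (a new reading comes with each control period).
- ctrl.camera(name): name is "scene" or "side" or "wrist"; returns a dict with "frame" (400x640x3 uint8, blue, green, red), "fovy" (degrees; the focal length in pixels is half the picture's height over the tangent of half this angle, whatever the lens; pixels are square), "cx", "cy" (the principal point, pixels), "D" ([k1, k2, p1, p2, k3] as OpenCV has them; the pictures are not rectified), "world_to_cam" (4x4, takes a point from world to camera coordinates). Camera axes: x right, y up, looking along -z (the intrinsics and any distortion apply to the point x, -y, -z); pixel columns grow to the right and rows downward; lengths in m; the calibration is good to about 2 mm. A picture is of the moment at which its call begins. There is no depth.
- ctrl.hand_in(): hands the job in, once; it reports no verdict.
The state is a dict: "time_s": time; "qpos": joint angles; "joint_vel": joint speeds; "tau": joint torques, N m; "ee_pos": TCP position; "eef_rot": TCP orientation; "force": force on the tool from outside, world axes, zero at the start; "moment": the same for the moment, N m; "grip_width": finger opening in m.
Only numpy, scipy, OpenCV 4.12 (cv2) and the standard library are available. Lean on these libraries where they do the work, as an engineer would, in place of code of your own. Each camera call takes 0.05 s, during which the arm holds its last target. There are 200 camera calls.

## Working session

There is one attempt and no reset: what is moved stays moved. The work goes in short steps, Python scripts to look and compute and a tool call to move; the robot and the scene stay as the last step left them, time stands still between calls to the robot, and variables do not carry over. Pictures are saved under pics/ and viewed, about 12 in all and at most 16, crops included, and the job is handed in when it is done.

Besides the shell and the picture viewer there is one more tool, called after ">>>" as name([rows], argument=value, ...), one row to a line, values as JSON. play_rows: Moves the arm, as the interface text tells. Its arguments: {"type":"object","properties":{"steps":{"type":"array"},"force":{"type":"number"}},"required":["steps"]}

```bash
mkdir -p pics && ls
cat > h.py <<'E'
import numpy as np, cv2
from scipy.spatial.transform import Rotation as Ro
from station import ctrl
def cam(n,save=None):
    c=ctrl.camera(n)
    if save: cv2.imwrite('pics/'+save+'.png',c['frame'])
    f=200/np.tan(np.radians(c['fovy'])/2)
    c['K']=np.array([[f,0,c['cx']],[0,f,c['cy']],[0,0,1]]);c['W']=np.array(c['world_to_cam']);c['D']=np.array(c['D'],float)
    return c
def ray(c,uv):
    p=cv2.undistortPoints(np.array([[uv]],float),c['K'],c['D'])[0,0]
    R=c['W'][:3,:3];o=-R.T@c['W'][:3,3]
    d=R.T@np.array([p[0],-p[1],-1]);return o,d/np.linalg.norm(d)
def atz(c,uv,z):
    o,d=ray(c,uv);return o+d*(z-o[2])/d[2]
def tri(*cu):
    A=0;b=0
    for c,uv in cu:
        o,d=ray(c,uv);P=np.eye(3)-np.outer(d,d);A=A+P;b=b+P@o
    x=np.linalg.solve(A,b);return x,[round(1000*np.linalg.norm((np.eye(3)-np.outer(d,d))@(x-o)),1) for o,d in [ray(c,uv) for c,uv in cu]]
def proj(c,p):
    q=c['W'][:3,:3]@np.array(p)+c['W'][:3,3]
    return cv2.projectPoints(np.array([[q[0],-q[1],-q[2]]]),np.zeros(3),np.zeros(3),c['K'],c['D'])[0].ravel()
def save(n,c):
    import pickle;pickle.dump(c,open(n+'.pkl','wb'))
def load(n):
    import pickle;return pickle.load(open(n+'.pkl','rb'))
E
python3 - <<'E'
from h import *
for n in ['scene','side','wrist']:
    c=cam(n,n+'0');save(n+'0',c);print(n,c['fovy'],c['D'],np.linalg.inv(c['W'])[:3,3])
o=ctrl.get_obs();print(o)
E
```

```text
pics
scene 57.02516178580475 [-0.00702606  0.          0.          0.          0.        ] [0.97769722 0.46606378 0.72977745]
side 56.60333677419081 [-0.04408292  0.          0.          0.          0.        ] [ 0.45169473 -0.7256948   0.80134984]
wrist 69.43360096362949 [-0.04504732  0.          0.          0.          0.        ] [0.55002384 0.07498703 0.38471827]
{'time_s': 0.15, 'qpos': array([-6.65940621e-02,  3.00343468e-01,  1.52143362e+00, -1.71795814e-05,
        1.32069989e+00, -6.65785636e-02]), 'joint_vel': array([-7.69447303e-05, -2.61814988e-03, -6.38186733e-04, -8.29320232e-04,
       -8.11314068e-04,  2.94098894e-04]), 'tau': array([-2.50185103e-04, -5.31960297e+01, -3.52822959e+01,  7.07691838e-02,
        2.35654798e-02, -3.66386917e-05]), 'ee_pos': array([5.49800636e-01, 9.11378117e-06, 2.05018724e-01]), 'eef_rot': array([-3.14155042e+00,  8.83471592e-04, -1.12205483e-05]), 'force': array([ 0.03319559, -0.14010719,  0.08954165]), 'moment': array([ 0.00031199, -0.01628045,  0.027331  ]), 'grip_width': 0.09402379890398105}
```

View pics/scene0.png

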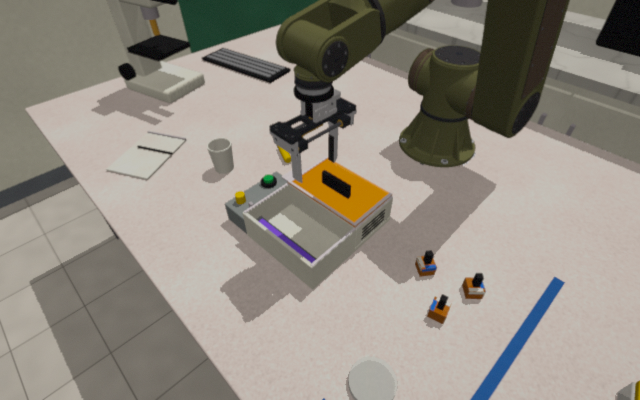

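View pics/side0.png

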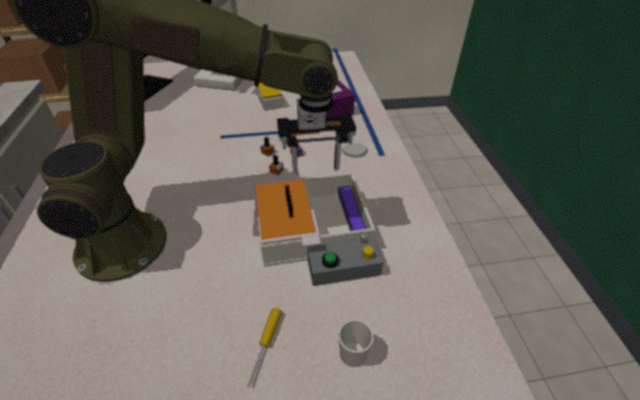

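Scene view: three blocks (stubs near (429,255), (479,277), (443,299)); yellow button (240,197), green (269,180), handle (336,184). Side view: yellow (368,252), green (330,258), handle (289,200), and stubs at (267,143), (277,158). Next I measure these and take a closer crop.

Run:
```python
from h import *
s=load('scene0');d=load('side0')
for n,a,b,z in [('yel',(240,195),(368,250),.085),('grn',(269,179),(330,257),.082),('handle',(336,184),(289,200),.114)]:
    print(n,tri((s,a),(d,b)),atz(s,a,z),atz(d,b,z))
for a in [(429,253),(479,275),(444,297)]: print(atz(s,a,.064), proj(d,atz(s,a,.064)))
a=cv2.resize(s['frame'][235:335,400:500],None,fx=6,fy=6,interpolation=cv2.INTER_CUBIC)
b=cv2.resize(d['frame'][125:185,250:310],None,fx=6,fy=6,interpolation=cv2.INTER_CUBIC)
o=np.zeros((600,800,3),np.uint8);o[:,:440]=a[:,100:540];o[:360,440:]=b;cv2.imwrite('pics/crop0.png',o)
```

```text
yel (array([ 0.65662329, -0.17503095,  0.0798835 ]), [np.float64(0.3), np.float64(0.3)]) [ 0.65891753 -0.16989496  0.085     ] [ 0.65539387 -0.17904702  0.085     ]
grn (array([ 0.56099139, -0.17832265,  0.07354069]), [np.float64(0.6), np.float64(0.6)]) [ 0.56577657 -0.16987638  0.082     ] [ 0.56022979 -0.18499742  0.082     ]
handle (array([ 0.4777232 , -0.00618375,  0.11330233]), [np.float64(0.1), np.float64(0.1)]) [ 0.47821852 -0.00564299  0.114     ] [ 0.47774752 -0.0069619   0.114     ]
[0.45457526 0.26495997 0.064     ] [275.80067356 154.80593232]
[0.42785217 0.37305075 0.064     ] [266.35241344 136.89173755]
[0.52685941 0.35016515 0.064     ] [295.26012878 138.41178696]
```

View pics/crop0.png

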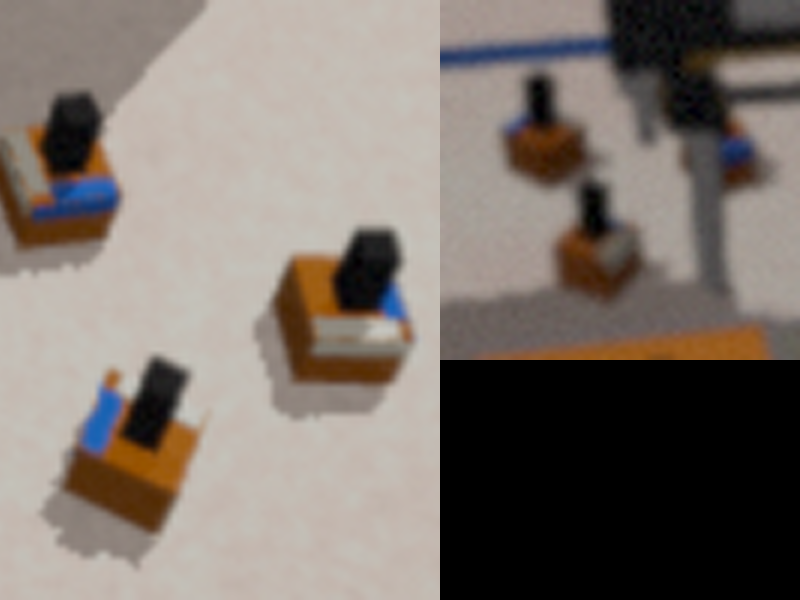

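The crop shows the tags clearly. Block A (upper left) has white facing image-left and blue facing image-down. Block B (right) has white facing down and blue to the right. Block C (bottom) has blue on the left and white hidden at the upper right. Now the wrist view.

View pics/wrist0.png

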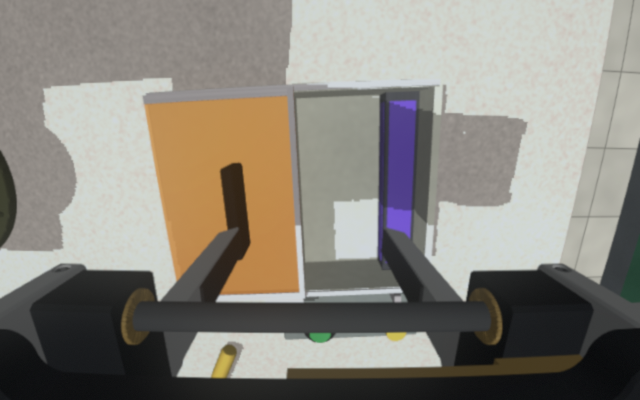

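>>> play_rows([
  [[-8, -20, 0, 0, 0, 0, 1], [-8, -20, 0, 0, 0, 0, 1], [-8, -20, 0, 0, 0, 0, 1], [-8, -20, 0, 0, 0, 0, 1], [-8, -20, 0, 0, 0, 0, 1], [-8, -20, 0, 0, 0, 0, 1], [-8, -20, 0, 0, 0, 0, 0.45], [-8, -20, 0, 0, 0, 0, 0.45], [-8, -20, 0, 0, 0, 0, 0.45]],
])

```text
time_s: 0.9
ee_pos: [0.4703, 0.1989, 0.205]
eef_rot: [3.141, 0.001, -0.001]
force: [-0.4, -0.6, 0.2]
grip_width: 0.0775
```

Run:
```python
from h import *
c=cam('wrist','w1');save('w1',c)
```

```text
(no output)
```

View pics/w1.png

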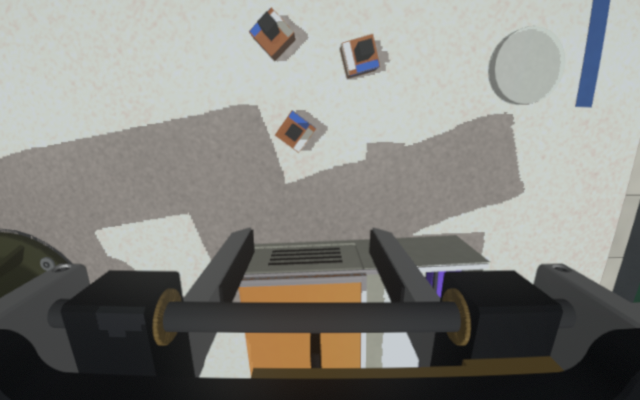

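Wrist view, with image right = +x and up = +y: blocks at (294,131), (272,34) and (360,55), dish at (525,65). I'll fit a rendered block model to this image for pose and yaw.

```bash
cat >> h.py <<'E'
from scipy.optimize import minimize
COL=dict(a=(38,90,165),s=(25,60,115),w=(215,225,225),b=(190,90,40),k=(35,35,35))
def P(c,p):
    q=np.asarray(p)@c['W'][:3,:3].T+c['W'][:3,3]
    return cv2.projectPoints(q*[1,-1,-1],np.zeros(3),np.zeros(3),c['K'],c['D'])[0][:,0]
def render(c,x,y,t,z0,x0,y0,S,img):
    h=.018;g=.007;B=.010
    R=np.array([[np.cos(t),-np.sin(t)],[np.sin(t),np.cos(t)]])
    cc=np.linalg.inv(c['W'])[:3,3]
    def quad(pts,col):
        pts=np.array(pts,float);w=np.c_[pts[:,:2]@R.T+[x,y],pts[:,2]+z0]
        uv=(P(c,w)-[x0,y0]+.5)*S
        cv2.fillConvexPoly(img,np.round(uv*16).astype(int),COL[col],cv2.LINE_AA,4)
    def box(h,za,zb,cols):
        n=[(1,0),(0,1),(-1,0),(0,-1)]
        for (nx,ny),cl in zip(n,cols):
            m=R@np.array([nx,ny])*h+[x,y]
            if (cc[:2]-m)@(R@np.array([nx,ny]))>0:
                for sa,sb,co in [(za,zb,cl)]:
                    quad([(nx*h-ny*h,ny*h+nx*h,sa),(nx*h+ny*h,ny*h-nx*h,sa),(nx*h+ny*h,ny*h-nx*h,sb),(nx*h-ny*h,ny*h+nx*h,sb)],co)
    box(h,0,.03,'sSss'.lower())
    quad([(-h,-h,.03),(h,-h,.03),(h,h,.03),(-h,h,.03)],'a')
    quad([(h-B,-h,.03),(h,-h,.03),(h,h,.03),(h-B,h,.03)],'w')
    quad([(-h,h-B,.03),(h-B,h-B,.03),(h-B,h,.03),(-h,h,.03)],'b')
    box(g,.03,.064,'kkkk')
    quad([(-g,-g,.064),(g,-g,.064),(g,g,.064),(-g,g,.064)],'k')
def fit(c,x,y,z0=0.,t0=None,S=3,pad=.045,out=None):
    uv=P(c,[(x+i*pad,y+j*pad,z0+k) for i in(-1,1) for j in(-1,1) for k in (0,.05)])
    x0,y0=np.maximum(np.floor(uv.min(0)),0).astype(int);x1,y1=np.ceil(uv.max(0)).astype(int)
    roi=c['frame'][y0:y1,x0:x1];roi=cv2.resize(roi,None,fx=S,fy=S,interpolation=cv2.INTER_CUBIC)
    def cost(p):
        im=np.zeros_like(roi);im[:]=(1,2,3);render(c,*p[:2]*.001,p[2],z0,x0,y0,S,im)
        m=(im!=(1,2,3)).any(2)
        d=np.abs(roi.astype(float)-im).sum(2);d=np.minimum(d,250)
        # unmodelled amber/black pixels outside penalised
        r=roi.astype(float);am=((r[...,2]-r[...,0])>50)|(((r[...,0]-r[...,2])>60)&(r[...,1]>50))
        return (d[m].sum()+200*(am&~m).sum())/S**2
    best=None
    for t in (np.arange(-np.pi,np.pi,np.pi/8) if t0 is None else [t0-.1,t0+.1]):
        r=minimize(cost,[x*1000,y*1000,t],method='Nelder-Mead',options=dict(initial_simplex=[[x*1000,y*1000,t],[x*1000+6,y*1000,t],[x*1000,y*1000+6,t],[x*1000,y*1000,t+.25]],xatol=.05,fatol=1,maxiter=150))
        if best is None or r.fun<best.fun: best=r
    if out:
        im=roi.copy();render(c,*best.x[:2]*.001,best.x[2],z0,x0,y0,S,im);cv2.imwrite('pics/'+out+'.png',np.hstack([roi,im]))
    return best.x[0]/1000,best.x[1]/1000,(best.x[2]+np.pi)%(2*np.pi)-np.pi,best.fun
E
python3 - <<'E'
from h import *
c=load('w1');ims=[]
for i,uv in enumerate([(294,131),(272,34),(360,55)]):
    p=atz(c,uv,.055 if 0 else .045);f=fit(c,p[0],p[1],out=f'f{i}');print(np.round(p,3),np.round(f,4))
    m=cv2.imread(f'pics/f{i}.png');ims.append(cv2.resize(m,(560,int(560*m.shape[0]/m.shape[1])))[:280])
o=np.zeros((600,800,3),np.uint8);y=0
ims=[cv2.resize(m,(390,195)) for m in ims]
for m in ims: o[y:y+195,:390]=m;y+=200
# box zoom from wrist0
w=load('wrist0')['frame'];o[:,400:]=cv2.resize(w[75:300,290:440],(400,600),interpolation=cv2.INTER_CUBIC)
cv2.imwrite('pics/mix1.png',o)
E
```

```text
[0.451 0.265 0.045] [ 4.51500000e-01  2.64300000e-01 -6.54400000e-01  1.09836333e+05]
[0.428 0.367 0.045] [4.25600000e-01 3.74200000e-01 7.34800000e-01 1.55055111e+05]
[0.523 0.346 0.045] [ 5.26000000e-01  3.49600000e-01 -2.88480000e+00  1.47257333e+05]
```

View pics/mix1.png

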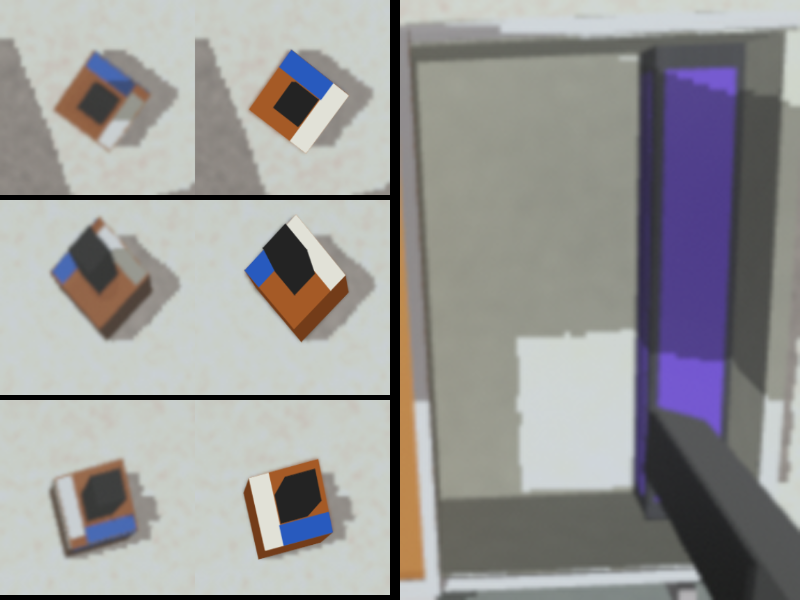

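Run:
```python
from h import *
c=load('wrist0')
Z=lambda u,v:(290+(u-400)/2.667,75+v/2.667)
for n,u,v,z in [('lamp bot far',640,55,.012),('lamp bot near',637,495,.012),('lampTop',658,60,.044),('lampTop2',655,350,.044),
 ('lampback top',745,45,.044),('floor L far',415,60,.012),('floor L near',440,498,.012),('wall top far-y',410,25,.085),]:
    print(n,np.round(atz(c,Z(u,v),z),4))
# handle: top edge corners from wrist0
for u,v,z in [(221,165,.134),(241,165,.134),(232,260,.134),(149,98,.094),(292,90,.094)]: print((u,v),np.round(atz(c,(u,v),z),4))
o=np.array([.551,-.006])
for t in (0,.03,.06):
  R=np.array([[np.cos(t),-np.sin(t)],[np.sin(t),np.cos(t)]]);
  s=load('scene0');d=load('side0')
  hb=np.array([.4777,-.0062])+R@[.073,0]
  print(t,hb,[np.round(P(c,[np.r_[hb+R@[x,y],z]])[0],1) for x,y,z in [(.09,.11,.044),(.09,-.11,.044),(.09,.11,.012),(-.013,.114,.085),(.128,.11,.085)]])
  for k in((.6589,-.1699),(.5658,-.1699),(.6554,-.179),(.5602,-.185)): print('  btn',np.round(R.T@(np.array(k)-hb),4))
```

```text
lamp bot far [0.634  0.1082 0.012 ]
lamp bot near [ 0.6458 -0.1136  0.012 ]
lampTop [0.6345 0.1034 0.044 ]
lampTop2 [ 0.6413 -0.0238  0.044 ]
lampback top [0.671  0.1097 0.044 ]
floor L far [0.5305 0.1057 0.012 ]
floor L near [ 0.5407 -0.1152  0.012 ]
wall top far-y [0.5327 0.1119 0.085 ]
(221, 165) [0.4708 0.0399 0.134 ]
(241, 165) [0.4884 0.0398 0.134 ]
(232, 260) [ 0.4738 -0.0513  0.134 ]
(149, 98) [0.3923 0.0999 0.094 ]
(292, 90) [0.5315 0.1058 0.094 ]
0 [ 0.5507 -0.0062] [array([392.2,  97.1]), array([380.3, 273.5]), array([385.2,  99.4]), array([298.9,  88.8]), array([441.3,  94.1])]
  btn [ 0.1082 -0.1637]
  btn [ 0.0151 -0.1637]
  btn [ 0.1047 -0.1728]
  btn [ 0.0095 -0.1788]
0.03 [ 0.55066715 -0.00401033] [array([389.5,  92.6]), array([383. , 270.1]), array([382.7,  95.2]), array([295.4,  86.9]), array([438.5,  87.7])]
  btn [ 0.1032 -0.1691]
  btn [ 0.0102 -0.1663]
  btn [ 0.0994 -0.1781]
  btn [ 0.0041 -0.1812]
0.06 [ 0.55056864 -0.00182263] [array([386.6,  88.1]), array([385.6, 266.7]), array([380. ,  91.1]), array([291.8,  85.2]), array([435.5,  81.3])]
  btn [ 0.0981 -0.1743]
  btn [ 0.0051 -0.1687]
  btn [ 0.094  -0.1831]
  btn [-0.0014 -0.1834]
```

```bash
cat >> h.py <<'E'
BX=np.array([.550,-.004]);BT=.05
def bw(x,y):
    c,s=np.cos(BT),np.sin(BT);return BX+[c*x-s*y,s*x+c*y]
def wb(x,y):
    c,s=np.cos(BT),np.sin(BT);d=np.array([x,y])-BX;return np.array([c*d[0]+s*d[1],-s*d[0]+c*d[1]])
def rows(*wps,start=None):
    # waypoint (x,y,z,yaw) world -> tool-frame numbers; start = assumed (x,y,z,yaw)
    if start is None:
        o=ctrl.get_obs();p=np.array(o['ee_pos']);R=Ro.from_euler('xyz',o['eef_rot'])
        print('now',np.round(p,4),round(o['eef_rot'][2],3))
    else: p=np.array(start[:3]);R=Ro.from_euler('xyz',[np.pi,0,start[3]])
    for w in wps:
        T=Ro.from_euler('xyz',[np.pi,0,w[3]])
        s=R.inv().apply(np.array(w[:3])-p)*100;r=(R.inv()*T).as_rotvec()
        print(np.round(w,4),'->',np.round(s,2).tolist(),np.round(r,3).tolist())
E
python3 - <<'E'
from h import *
rows((.4515,.2643,.11,.917),(.4515,.2643,.037,.917),(.4515,.2643,.2,.917))
E
```

```text
now [0.4704 0.1987 0.205 ] -0.002
[0.4515 0.2643 0.11   0.917 ] -> [-1.89, -6.55, 9.5] [-0.0, 0.001, -0.919]
[0.4515 0.2643 0.037  0.917 ] -> [-1.88, -6.56, 16.8] [-0.0, 0.001, -0.919]
[0.4515 0.2643 0.2    0.917 ] -> [-1.9, -6.55, 0.5] [-0.0, 0.001, -0.919]
```

>>> play_rows([
  [[-1.9, -6.55, 8, 0, 0, -0.3, 0.4], [-1.9, -6.55, 9, 0, 0, -0.6, 0.4], [-1.9, -6.55, 9.5, 0, 0, -0.919, 0.4], [-1.9, -6.55, 9.5, 0, 0, -0.919, 0.4], [-1.9, -6.55, 9.5, 0, 0, -0.919, 0.4], [-1.9, -6.55, 9.5, 0, 0, -0.919, 0.4], [-1.9, -6.55, 9.5, 0, 0, -0.919, 0.4], [-1.9, -6.55, 9.5, 0, 0, -0.919, 0.4], [-1.9, -6.55, 9.5, 0, 0, -0.919, 0.4], [-1.9, -6.55, 13, 0, 0, -0.919, 0.4], [-1.9, -6.55, 16.8, 0, 0, -0.919, 0.4], [-1.9, -6.55, 16.8, 0, 0, -0.919, 0.4], [-1.9, -6.55, 16.8, 0, 0, -0.919, 0], [-1.9, -6.55, 16.8, 0, 0, -0.919, 0], [-1.9, -6.55, 16.8, 0, 0, -0.919, 0], [-1.9, -6.55, 16.8, 0, 0, -0.919, 0], [-1.9, -6.55, 16.8, 0, 0, -0.919, 0], [-1.9, -6.55, 13, 0, 0, -0.919, 0], [-1.9, -6.55, 8, 0, 0, -0.919, 0], [-1.9, -6.55, 8, 0, 0, -0.919, 0]],
], force=15)

```text
time_s: 2.62
ee_pos: [0.4534, 0.2653, 0.1315]
eef_rot: [3.139, -0.007, 0.917]
force: [0.3, 0.7, -0.1]
grip_width: 0.0141
```

Run:
```python
from h import *
a=bw(.055,-.06)
rows((.4515,.2643,.2,.917),(*a,.20,1.621),(*a,.051,1.621),(*bw(.0745,-.06),.051,1.621))
```

```text
now [0.4534 0.2653 0.1315] 0.917
[0.4515 0.2643 0.2    0.917 ] -> [-0.15, -0.07, -6.86] [0.003, -0.007, 0.0]
[ 0.6079 -0.0612  0.2     1.621 ] -> [-16.48, 32.14, -6.87] [0.005, -0.005, -0.704]
[ 0.6079 -0.0612  0.051   1.621 ] -> [-16.58, 32.1, 8.03] [0.005, -0.005, -0.704]
[ 0.6274 -0.0602  0.051   1.621 ] -> [-15.32, 33.59, 8.04] [0.005, -0.005, -0.704]
```

>>> play_rows([
  [[0, 0, -4, 0, 0, 0, 0], [-2, 4, -6.9, 0, 0, -0.1, 0], [-16.5, 32.1, -6.9, 0, 0, -0.704, 0], [-16.5, 32.1, -6.9, 0, 0, -0.704, 0], [-16.5, 32.1, -6.9, 0, 0, -0.704, 0], [-16.5, 32.1, -6.9, 0, 0, -0.704, 0], [-16.5, 32.1, -6.9, 0, 0, -0.704, 0], [-16.5, 32.1, -6.9, 0, 0, -0.704, 0], [-16.5, 32.1, -6.9, 0, 0, -0.704, 0], [-16.5, 32.1, -6.9, 0, 0, -0.704, 0], [-16.5, 32.1, -6.9, 0, 0, -0.704, 0], [-16.5, 32.1, -6.9, 0, 0, -0.704, 0], [-16.5, 32.1, -6.9, 0, 0, -0.704, 0], [-16.5, 32.1, -6.9, 0, 0, -0.704, 0]],
])

```text
time_s: 3.78
ee_pos: [0.6071, -0.06, 0.2003]
eef_rot: [3.135, -0.003, 1.622]
force: [-0.2, 0.3, -1.1]
grip_width: 0.0139
```

Run:
```python
from h import *
c=cam('wrist','w2');save('w2',c);s=cam('scene');save('s2',s)
a=bw(.055,-.06)
cv2.imwrite('pics/m2.png',np.vstack([c['frame'][:,:],cv2.resize(s['frame'][150:290,210:410],(640,200))[:, :]])[:600])
rows((*a,.052,1.621),(*bw(.0745,-.06),.050,1.621))
```

```text
now [ 0.6072 -0.0597  0.2006] 1.623
[ 0.6079 -0.0612  0.052   1.621 ] -> [-0.2, -0.04, 14.86] [0.007, -0.003, 0.002]
[ 0.6274 -0.0602  0.05    1.621 ] -> [-0.2, 1.91, 15.07] [0.007, -0.003, 0.002]
```

View pics/m2.png

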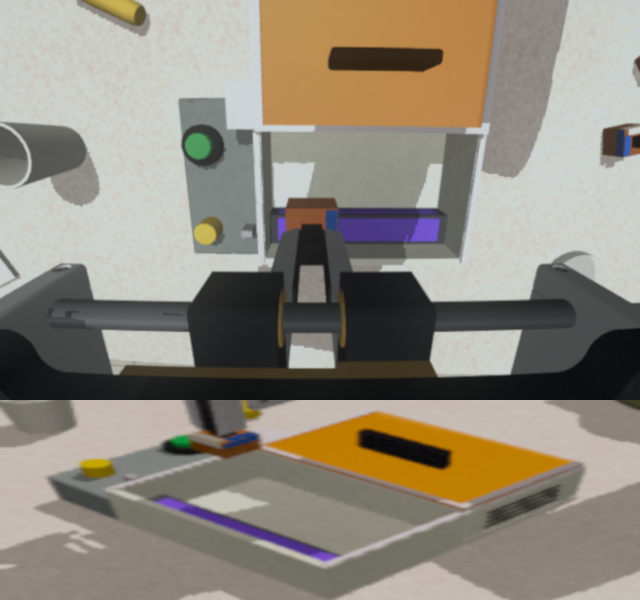

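Wrist view: block held with blue on the +y side and white towards the lamp. Guard front edge lies level in the image at row 127, so the yaw is good. Green button at (201,144), yellow at (207,231). Lowering and pushing it to the lamp.

>>> play_rows([
  [[-0.2, 0, 5, 0.007, 0, 0, 0], [-0.2, 0, 9, 0.007, 0, 0, 0], [-0.2, 0, 12.5, 0.007, 0, 0, 0], [-0.2, 0, 14.5, 0.007, 0, 0, 0], [-0.2, 0, 15, 0.007, 0, 0, 0], [-0.2, 0, 15.05, 0.007, 0, 0, 0], [-0.2, 0.5, 15.05, 0.007, 0, 0, 0], [-0.2, 1, 15.05, 0.007, 0, 0, 0], [-0.2, 1.4, 15.05, 0.007, 0, 0, 0], [-0.2, 1.7, 15.05, 0.007, 0, 0, 0], [-0.2, 1.9, 15.05, 0.007, 0, 0, 0], [-0.2, 2, 15.05, 0.007, 0, 0, 0], [-0.2, 2, 15.05, 0.007, 0, 0, 0]],
])

```text
time_s: 4.97
ee_pos: [0.6276, -0.0601, 0.0505]
eef_rot: [-3.139, -0.003, 1.623]
force: [-8.4, 0.4, 3.0]
grip_width: 0.0138
```

Run:
```python
from h import *
o=ctrl.get_obs();print(o['force'],o['ee_pos'],wb(*o['ee_pos'][:2]))
c=load('w2')
for uv,z in [((201,144),.082),((207,231),.085),((386,50),.134)]: p=atz(c,uv,z);print(p,wb(*p[:2]))
for uv,z in [((274,128),.085),((487,128),.085),((278,209),.044),((440,209),.044)]: print(atz(c,uv,z))
```

```text
[-8.40054319  0.41893226  3.03678703] [ 0.62760847 -0.06008194  0.05046695] [ 0.07470855 -0.05989066]
[ 0.55805103 -0.17581981  0.082     ] [-0.00054645 -0.17200747]
[ 0.65174308 -0.17276502  0.085     ] [ 0.09318119 -0.17363915]
[ 0.47296445 -0.00897709  0.134     ] [-0.07718803 -0.0011207 ]
[ 0.53866299 -0.10108511  0.085     ]
[0.52653859 0.11323034 0.085     ]
[ 0.6353777  -0.09949781  0.044     ]
[0.62553204 0.09895201 0.044     ]
```

Run:
```python
from h import *
p=ctrl.get_obs()['ee_pos']
rows((*p[:2],.2,1.621),(.4256,.3742,.2,2.306))
s=cam('scene')
for x,y,t in [(.4256,.3742,.735),(.526,.3496,-2.885)]: print(np.round(fit(s,x,y,0,t),3))
```

```text
now [ 0.6276 -0.0601  0.0505] 1.623
[ 0.6276 -0.0601  0.2     1.621 ] -> [0.05, -0.04, -14.95] [-0.003, -0.003, 0.002]
[0.4256 0.3742 0.2    2.306 ] -> [44.47, -17.95, -14.75] [-0.002, -0.004, -0.683]
[4.2800000e-01 3.7400000e-01 7.8900000e-01 6.6552333e+04]
[ 5.2700000e-01  3.5000000e-01 -2.9000000e+00  7.1576333e+04]
```

>>> play_rows([
  [[0, 0, 0, 0, 0, 0, 0.35], [0, 0, 0, 0, 0, 0, 0.35], [0, 0, 0, 0, 0, 0, 0.35], [0, 0, 0, 0, 0, 0, 0.35], [0, 0, -4, 0, 0, 0, 0.35], [0, 0, -8, 0, 0, 0, 0.35], [0, 0, -12, 0, 0, 0, 0.35], [0, 0, -15, 0, 0, 0, 0.35]],
])

```text
time_s: 5.68
ee_pos: [0.6285, -0.0606, 0.2043]
eef_rot: [3.141, -0.003, 1.623]
force: [0.5, 0.1, 1.4]
grip_width: 0.0327
```

Run:
```python
from h import *
rows((.4256,.3742,.2,2.306))
s=cam('side','d3');save('d3',s)
p=bw(.072,-.06);print(np.round(fit(s,*p,.012,.05,out='fA'),4),p)
```

```text
now [ 0.6285 -0.0606  0.2043] 1.623
[0.4256 0.3742 0.2    2.306 ] -> [44.48, -17.99, 0.55] [0.001, -0.003, -0.683]
[ 6.2050e-01 -6.1700e-02 -1.7590e-01  3.7974e+04] [ 0.62490877 -0.06032652]
```

>>> play_rows([
  [[44.5, -18, 0, 0, 0, -0.683, 0.4], [44.5, -18, 0, 0, 0, -0.683, 0.4], [44.5, -18, 0, 0, 0, -0.683, 0.4], [44.5, -18, 0, 0, 0, -0.683, 0.4], [44.5, -18, 0, 0, 0, -0.683, 0.4], [44.5, -18, 0, 0, 0, -0.683, 0.4], [44.5, -18, 0, 0, 0, -0.683, 0.4], [44.5, -18, 0, 0, 0, -0.683, 0.4], [44.5, -18, 0, 0, 0, -0.683, 0.4], [44.5, -18, 0, 0, 0, -0.683, 0.4], [44.5, -18, 0, 0, 0, -0.683, 0.4], [44.5, -18, 0, 0, 0, -0.683, 0.4], [44.5, -18, 0, 0, 0, -0.683, 0.4], [44.5, -18, 0, 0, 0, -0.683, 0.4]],
])

```text
time_s: 6.9
ee_pos: [0.4267, 0.3748, 0.2089]
eef_rot: [3.135, 0.004, 2.308]
force: [0.7, -1.0, -0.7]
grip_width: 0.0374
```

Run:
```python
from h import *
rows((.4258,.3742,.037,2.31))
c=cam('wrist','w4');save('w4',c)
for x,y,t in [(.4256,.3742,.735),(.526,.3496,-2.885)]: print(np.round(fit(c,x,y,0,t),4))
p=bw(.072,-.06);print(np.round(fit(c,*p,.012,.05,out='fA'),4),P(c,[[*p,.05]]))
s=cam('side','d4');save('d4',s);print(np.round(fit(s,*p,.012,.05,out='fB',S=6),4))
s=cam('scene','s4');save('s4',s);print(np.round(fit(s,*p,.012,.05,out='fC',S=6),4))
a=cv2.imread('pics/fB.png');b=cv2.imread('pics/fC.png');o=np.zeros((600,800,3),np.uint8)
a=cv2.resize(a,(800,300));b=cv2.resize(b,(800,300));cv2.imwrite('pics/m4.png',np.vstack([a,b]))
```

```text
now [0.4267 0.3748 0.2089] 2.308
[0.4258 0.3742 0.037  2.31  ] -> [0.08, -0.22, 17.19] [0.007, 0.004, -0.002]
[4.26200000e-01 3.74200000e-01 7.47100000e-01 1.01696667e+05]
[ 5.26700000e-01  3.49200000e-01 -2.86250000e+00  1.09750333e+05]
[ 6.24900000e-01 -6.03000000e-02 -5.00000000e-02  7.62222222e+04] [[-66.11705831  70.85668581]]
[ 6.21300000e-01 -6.40000000e-02 -2.30700000e-01  5.24520833e+04]
[ 6.23700000e-01 -6.11000000e-02  6.80000000e-03  7.25623333e+04]
```

View pics/m4.png

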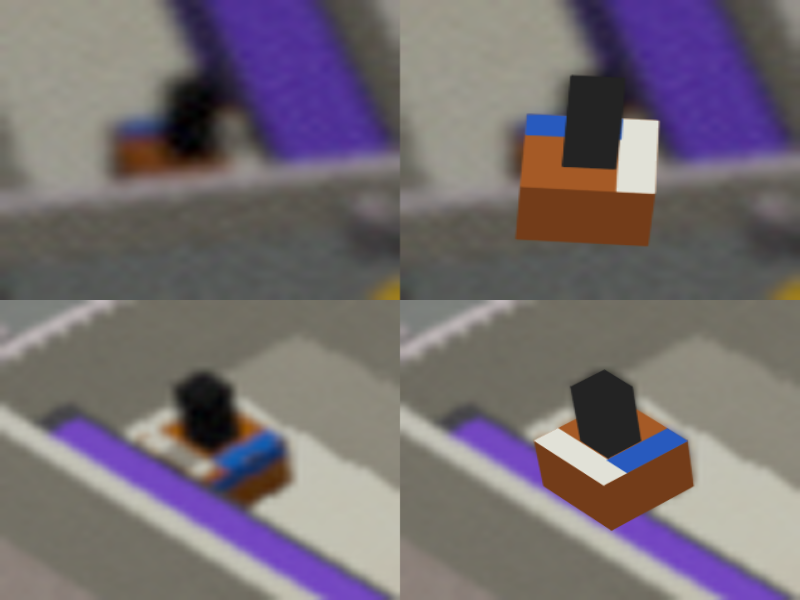

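Block A sits squarely against the lamp in both views (walls and the lamp hide part of it, so the fit is biased there). Now I pick block B.

>>> play_rows([
  [[0.1, -0.2, 4, 0.007, 0, 0, 0.4], [0.1, -0.2, 8, 0.007, 0, 0, 0.4], [0.1, -0.2, 12, 0.007, 0, 0, 0.4], [0.1, -0.2, 15.5, 0.007, 0, 0, 0.4], [0.1, -0.2, 17.2, 0.007, 0, 0, 0.4], [0.1, -0.2, 17.2, 0.007, 0, 0, 0.4], [0.1, -0.2, 17.2, 0.007, 0, 0, 0], [0.1, -0.2, 17.2, 0.007, 0, 0, 0], [0.1, -0.2, 17.2, 0.007, 0, 0, 0], [0.1, -0.2, 17.2, 0.007, 0, 0, 0], [0.1, -0.2, 17.2, 0.007, 0, 0, 0], [0.1, -0.2, 13, 0.007, 0, 0, 0], [0.1, -0.2, 9, 0.007, 0, 0, 0], [0.1, -0.2, 5, 0.007, 0, 0, 0], [0.1, -0.2, 1, 0.007, 0, 0, 0], [0.1, -0.2, 0.5, 0.007, 0, 0, 0]],
])

```text
time_s: 8.38
ee_pos: [0.4271, 0.3739, 0.2121]
eef_rot: [3.131, 0.005, 2.305]
force: [1.3, 0.6, 0.6]
grip_width: 0.0138
```

Run:
```python
from h import *
rows((*bw(.055,0),.2,1.621))
```

```text
now [0.4271 0.3739 0.2121] 2.305
[ 6.049e-01 -1.300e-03  2.000e-01  1.621e+00] -> [-39.76, -11.95, 1.28] [0.012, 0.001, 0.684]
```

>>> play_rows([
  [[-39.8, -12, 1.3, 0.01, 0, 0.684, 0], [-39.8, -12, 1.3, 0.01, 0, 0.684, 0], [-39.8, -12, 1.3, 0.01, 0, 0.684, 0], [-39.8, -12, 1.3, 0.01, 0, 0.684, 0], [-39.8, -12, 1.3, 0.01, 0, 0.684, 0], [-39.8, -12, 1.3, 0.01, 0, 0.684, 0], [-39.8, -12, 1.3, 0.01, 0, 0.684, 0], [-39.8, -12, 1.3, 0.01, 0, 0.684, 0], [-39.8, -12, 1.3, 0.01, 0, 0.684, 0], [-39.8, -12, 1.3, 0.01, 0, 0.684, 0], [-39.8, -12, 1.3, 0.01, 0, 0.684, 0], [-39.8, -12, 1.3, 0.01, 0, 0.684, 0], [-39.8, -12, 1.3, 0.01, 0, 0.684, 0], [-39.8, -12, 1.3, 0.01, 0, 0.684, 0]],
])

```text
time_s: 9.55
ee_pos: [0.6045, -0.0009, 0.1998]
eef_rot: [3.14, 0.0, 1.622]
force: [-0.2, 0.8, -0.7]
grip_width: 0.0139
```

Run:
```python
from h import *
rows((*bw(.055,0),.05,1.621),(*bw(.0745,0),.05,1.621))
```

```text
now [ 0.6045 -0.0009  0.1998] 1.622
[ 6.049e-01 -1.300e-03  5.000e-02  1.621e+00] -> [-0.04, 0.01, 14.98] [0.002, 0.0, 0.001]
[ 6.244e-01 -3.000e-04  5.000e-02  1.621e+00] -> [-0.04, 1.96, 14.98] [0.002, 0.0, 0.001]
```

>>> play_rows([
  [[0, 0, 5, 0, 0, 0, 0], [0, 0, 9, 0, 0, 0, 0], [0, 0, 12.5, 0, 0, 0, 0], [0, 0, 14.5, 0, 0, 0, 0], [0, 0, 15, 0, 0, 0, 0], [0, 0.3, 15, 0, 0, 0, 0], [0, 0.8, 15, 0, 0, 0, 0], [0, 1.3, 15, 0, 0, 0, 0], [0, 1.7, 15, 0, 0, 0, 0], [0, 1.9, 15, 0, 0, 0, 0], [0, 2, 15, 0, 0, 0, 0], [0, 2, 15, 0, 0, 0, 0]],
])

```text
time_s: 10.55
ee_pos: [0.6243, 0.0004, 0.0503]
eef_rot: [-3.141, 0.0, 1.622]
force: [-7.8, 0.2, 3.8]
grip_width: 0.0137
```

>>> play_rows([
  [[0, 0, 0, 0, 0, 0, 0.35], [0, 0, 0, 0, 0, 0, 0.35], [0, 0, 0, 0, 0, 0, 0.35], [0, 0, 0, 0, 0, 0, 0.35], [0, 0, -4, 0, 0, 0, 0.35], [0, 0, -8, 0, 0, 0, 0.35], [0, 0, -12, 0, 0, 0, 0.35], [0, 0, -15, 0, 0, 0, 0.35]],
])

```text
time_s: 11.22
ee_pos: [0.6248, 0.0004, 0.2042]
eef_rot: [3.139, 0.0, 1.622]
force: [-0.5, -0.6, 0.6]
grip_width: 0.0329
```

Run:
```python
from h import *
s=cam('scene');print(np.round(fit(s,.526,.3496,0,-2.885),4))
rows((.5265,.3496,.2,1.83))
```

```text
[ 5.27100000e-01  3.49300000e-01 -2.88010000e+00  4.02027778e+04]
now [6.264e-01 3.000e-04 2.099e-01] 1.622
[0.5265 0.3496 0.2    1.83  ] -> [35.4, -8.19, 0.86] [0.01, 0.002, -0.208]
```

>>> play_rows([
  [[35.4, -8.2, 0.9, 0.01, 0, -0.213, 0.4], [35.4, -8.2, 0.9, 0.01, 0, -0.213, 0.4], [35.4, -8.2, 0.9, 0.01, 0, -0.213, 0.4], [35.4, -8.2, 0.9, 0.01, 0, -0.213, 0.4], [35.4, -8.2, 0.9, 0.01, 0, -0.213, 0.4], [35.4, -8.2, 0.9, 0.01, 0, -0.213, 0.4], [35.4, -8.2, 0.9, 0.01, 0, -0.213, 0.4], [35.4, -8.2, 0.9, 0.01, 0, -0.213, 0.4], [35.4, -8.2, 0.9, 0.01, 0, -0.213, 0.4], [35.4, -8.2, 0.9, 0.01, 0, -0.213, 0.4], [35.4, -8.2, 0.9, 0.01, 0, -0.213, 0.4], [35.4, -8.2, 0.9, 0.01, 0, -0.213, 0.4], [35.4, -8.2, 0.9, 0.01, 0, -0.213, 0.4]],
])

```text
time_s: 12.35
ee_pos: [0.5269, 0.3485, 0.1996]
eef_rot: [3.142, 0.003, 1.834]
force: [0.3, -0.3, 0.9]
grip_width: 0.0377
```

Run:
```python
from h import *
s=cam('scene');print(np.round(fit(s,.526,.3496,0,-2.885),4))
rows((.5266,.3494,.037,1.835))
```

```text
[ 5.27100000e-01  3.49300000e-01 -2.88190000e+00  3.97574444e+04]
now [0.527  0.3485 0.1997] 1.834
[0.5266 0.3494 0.037  1.835 ] -> [0.14, -0.01, 16.27] [0.0, 0.003, -0.001]
```

>>> play_rows([
  [[0.1, 0, 4, 0, 0, 0, 0.4], [0.1, 0, 8, 0, 0, 0, 0.4], [0.1, 0, 12, 0, 0, 0, 0.4], [0.1, 0, 15, 0, 0, 0, 0.4], [0.1, 0, 16.25, 0, 0, 0, 0.4], [0.1, 0, 16.25, 0, 0, 0, 0.4], [0.1, 0, 16.25, 0, 0, 0, 0], [0.1, 0, 16.25, 0, 0, 0, 0], [0.1, 0, 16.25, 0, 0, 0, 0], [0.1, 0, 16.25, 0, 0, 0, 0], [0.1, 0, 16.25, 0, 0, 0, 0], [0.1, 0, 12, 0, 0, 0, 0], [0.1, 0, 8, 0, 0, 0, 0], [0.1, 0, 4, 0, 0, 0, 0], [0.1, 0, 0, 0, 0, 0, 0], [0.1, 0, 0, 0, 0, 0, 0]],
])

```text
time_s: 13.73
ee_pos: [0.5287, 0.3507, 0.2091]
eef_rot: [3.129, -0.001, 1.834]
force: [0.6, -0.6, 0.0]
grip_width: 0.0138
```

>>> play_rows([
  [[0, 0, 0, 0, 0, 0.125, 0], [0, 0, 0, 0, 0, 0.25, 0], [0, 0, 0, 0, 0, 0.375, 0], [0, 0, 0, 0, 0, 0.5, 0], [0, 0, 0, 0, 0, 0.625, 0], [0, 0, 0, 0, 0, 0.75, 0], [0, 0, 0, 0, 0, 0.875, 0], [0, 0, 0, 0, 0, 1.0, 0], [0, 0, 0, 0, 0, 1.125, 0], [0, 0, 0, 0, 0, 1.25, 0], [0, 0, 0, 0, 0, 1.375, 0], [0, 0, 0, 0, 0, 1.5, 0], [0, 0, 0, 0, 0, 1.625, 0], [0, 0, 0, 0, 0, 1.75, 0], [0, 0, 0, 0, 0, 1.875, 0], [0, 0, 0, 0, 0, 2.0, 0], [0, 0, 0, 0, 0, 2.0, 0]],
])

```text
time_s: 15.15
ee_pos: [0.5287, 0.3507, 0.2092]
eef_rot: [-3.135, -0.011, -0.172]
force: [0.0, -0.5, -0.1]
grip_width: 0.0141
```

Run:
```python
from h import *
rows((*bw(.055,.06),.2,-1.525))
```

```text
now [0.5287 0.3507 0.2092] -0.172
[ 0.6019  0.0587  0.2    -1.525 ] -> [12.21, 27.52, 0.88] [-0.013, -0.005, 1.353]
```

>>> play_rows([
  [[12.2, 27.5, 0.9, -0.013, -0.005, 1.353, 0], [12.2, 27.5, 0.9, -0.013, -0.005, 1.353, 0], [12.2, 27.5, 0.9, -0.013, -0.005, 1.353, 0], [12.2, 27.5, 0.9, -0.013, -0.005, 1.353, 0], [12.2, 27.5, 0.9, -0.013, -0.005, 1.353, 0], [12.2, 27.5, 0.9, -0.013, -0.005, 1.353, 0], [12.2, 27.5, 0.9, -0.013, -0.005, 1.353, 0], [12.2, 27.5, 0.9, -0.013, -0.005, 1.353, 0], [12.2, 27.5, 0.9, -0.013, -0.005, 1.353, 0], [12.2, 27.5, 0.9, -0.013, -0.005, 1.353, 0], [12.2, 27.5, 0.9, -0.013, -0.005, 1.353, 0], [12.2, 27.5, 0.9, -0.013, -0.005, 1.353, 0], [12.2, 27.5, 0.9, -0.013, -0.005, 1.353, 0], [12.2, 27.5, 0.9, -0.013, -0.005, 1.353, 0], [12.2, 27.5, 0.9, -0.013, -0.005, 1.353, 0]],
])

```text
time_s: 16.4
ee_pos: [0.6018, 0.059, 0.1999]
eef_rot: [3.141, -0.0, -1.521]
force: [0.1, -0.5, -0.8]
grip_width: 0.0139
```

Run:
```python
from h import *
rows((*bw(.055,.06),.05,-1.525),(*bw(.0745,.06),.05,-1.525))
```

```text
now [0.6018 0.059  0.1999] -1.521
[ 0.6019  0.0587  0.05   -1.525 ] -> [0.03, -0.01, 14.99] [0.0, -0.0, 0.004]
[ 0.6214  0.0596  0.05   -1.525 ] -> [0.03, -1.96, 14.99] [0.0, -0.0, 0.004]
```

>>> play_rows([
  [[0, 0, 5, 0, 0, 0, 0], [0, 0, 9, 0, 0, 0, 0], [0, 0, 12.5, 0, 0, 0, 0], [0, 0, 14.5, 0, 0, 0, 0], [0, 0, 15, 0, 0, 0, 0], [0, -0.3, 15, 0, 0, 0, 0], [0, -0.8, 15, 0, 0, 0, 0], [0, -1.3, 15, 0, 0, 0, 0], [0, -1.7, 15, 0, 0, 0, 0], [0, -1.9, 15, 0, 0, 0, 0], [0, -2, 15, 0, 0, 0, 0], [0, -2, 15, 0, 0, 0, 0]],
])

```text
time_s: 17.4
ee_pos: [0.6213, 0.06, 0.0504]
eef_rot: [3.139, -0.0, -1.521]
force: [-9.2, -0.4, 4.3]
grip_width: 0.0142
```

>>> play_rows([
  [[0, 0, 0, 0, 0, 0, 0.35], [0, 0, 0, 0, 0, 0, 0.35], [0, 0, 0, 0, 0, 0, 0.35], [0, 0, 0, 0, 0, 0, 0.35], [0, 0, -4, 0, 0, 0, 0.35], [0, 0, -8, 0, 0, 0, 0.35], [0, 0, -12, 0, 0, 0, 0.35], [0, 0, -15, 0, 0, 0, 0.35], [0, 12, -17, 0, 0, 0, 0], [0, 12, -17, 0, 0, 0, 0], [0, 12, -17, 0, 0, 0, 0], [0, 16, -17, 0, 0, 0, 0], [0, 16, -17, 0, 0, 0, 0]],
])

```text
time_s: 18.48
ee_pos: [0.4567, 0.0519, 0.2209]
eef_rot: [3.138, -0.0, -1.52]
force: [0.5, 0.1, 2.0]
grip_width: 0.0029
```

Run:
```python
from h import *
c=cam('wrist','w5');save('w5',c)
for y in (-.06,0,.06):
  p=bw(.072,y);f=fit(c,*p,.012,.05);print(np.round(wb(*f[:2]),4),np.round(f[2]-.05,3),f[3])
h=bw(-.079,0)
rows((*bw(-.115,0),.2,-1.521),(*bw(-.115,0),.103,-1.521),(*bw(-.095,0),.103,-1.521))
```

```text
[ 0.0686 -0.0606] -0.09 611210.4444444445
[ 0.0687 -0.    ] -0.082 478938.77777777775
[0.0689 0.0598] -0.011 181270.11111111112
now [0.4598 0.052  0.2216] -1.52
[ 0.4351 -0.0097  0.2    -1.521 ] -> [6.04, 2.78, 2.16] [0.001, -0.0, 0.001]
[ 0.4351 -0.0097  0.103  -1.521 ] -> [6.04, 2.77, 11.86] [0.001, -0.0, 0.001]
[ 0.4551 -0.0087  0.103  -1.521 ] -> [6.04, 0.77, 11.86] [0.001, -0.0, 0.001]
```

View pics/w5.png

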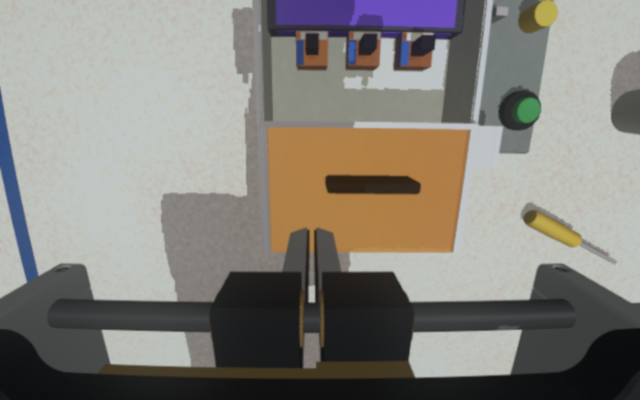

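All three blocks are in line against the lamp (near sides all at rows 68–69, blue to the left = +y, white to the lamp). Handle at (372,184). Now the guard.

>>> play_rows([
  [[6.0, 3.0, 2, 0, 0, 0, 0], [6.0, 3.0, 4, 0, 0, 0, 0], [6.0, 2.8, 6, 0, 0, 0, 0], [6.0, 2.8, 9, 0, 0, 0, 0], [6.0, 2.8, 11, 0, 0, 0, 0], [6.0, 2.8, 11.8, 0, 0, 0, 0], [6.0, 2, 11.8, 0, 0, 0, 0], [6.0, 1.2, 11.8, 0, 0, 0, 0], [6.0, 0.6, 11.8, 0, 0, 0, 0], [6.0, 0.3, 11.8, 0, 0, 0, 0], [6.0, 0.3, 11.8, 0, 0, 0, 0]],
])

```text
time_s: 19.45
ee_pos: [0.4609, -0.0081, 0.1044]
eef_rot: [-3.141, -0.001, -1.52]
force: [-0.1, -0.5, 0.0]
grip_width: 0.0006
```

Run:
```python
from h import *
o=ctrl.get_obs();print(wb(*o['ee_pos'][:2]),o['force'])
rows((*bw(.04,0),.103,-1.521),(*bw(.067,0),.103,-1.521))
```

```text
[-0.08922412  0.00039154] [-0.13471527 -0.53005828  0.01308686]
now [ 0.4609 -0.0081  0.1044] -1.52
[ 0.59  -0.002  0.103 -1.521] -> [0.05, -12.92, 0.14] [-0.0, -0.001, 0.001]
[ 6.169e-01 -7.000e-04  1.030e-01 -1.521e+00] -> [0.05, -15.62, 0.14] [-0.0, -0.001, 0.001]
```

>>> play_rows([
  [[0, -0.5, 0, 0, 0, 0, 0], [0, -1.2, 0, 0, 0, 0, 0], [0, -2.2, 0, 0, 0, 0, 0], [0, -3.2, 0, 0, 0, 0, 0], [0, -4.2, 0, 0, 0, 0, 0], [0, -5.2, 0, 0, 0, 0, 0], [0, -6.2, 0, 0, 0, 0, 0], [0, -7.2, 0, 0, 0, 0, 0], [0, -8.2, 0, 0, 0, 0, 0], [0, -9.2, 0, 0, 0, 0, 0], [0, -10.2, 0, 0, 0, 0, 0], [0, -11.2, 0, 0, 0, 0, 0], [0, -12, 0, 0, 0, 0, 0], [0, -12.6, 0, 0, 0, 0, 0], [0, -13, 0, 0, 0, 0, 0], [0, -13, 0, 0, 0, 0, 0]],
])

```text
time_s: 20.78
ee_pos: [0.5909, -0.002, 0.1044]
eef_rot: [3.141, -0.001, -1.52]
force: [-3.3, -2.6, -0.0]
grip_width: 0.0007
```

Run:
```python
from h import *
o=ctrl.get_obs();print(wb(*o['ee_pos'][:2]),o['force'])
s=cam('scene','s6');save('s6',s)
rows((*bw(.067,0),.103,-1.521))
```

```text
[ 4.09311516e-02 -1.84644805e-05] [-3.34705775 -2.56027132 -0.00475717]
now [ 0.5908 -0.0018  0.1044] -1.52
[ 6.169e-01 -7.000e-04  1.030e-01 -1.521e+00] -> [0.01, -2.61, 0.14] [0.0, -0.001, 0.001]
```

>>> play_rows([
  [[0, -0.5, 0, 0, 0, 0, 0], [0, -1, 0, 0, 0, 0, 0], [0, -1.5, 0, 0, 0, 0, 0], [0, -1.8, 0, 0, 0, 0, 0], [0, -2.1, 0, 0, 0, 0, 0], [0, -2.3, 0, 0, 0, 0, 0], [0, -2.4, 0, 0, 0, 0, 0], [0, -2.4, 0, 0, 0, 0, 0]],
])

```text
time_s: 21.5
ee_pos: [0.6146, -0.0008, 0.1044]
eef_rot: [3.14, -0.001, -1.52]
force: [-4.3, -2.2, 0.3]
grip_width: 0.0006
```

Run:
```python
from h import *
o=ctrl.get_obs();print(wb(*o['ee_pos'][:2]),o['force'])
s=cam('scene');d=cam('side')
a=cv2.resize(s['frame'][150:290,215:405],None,fx=4,fy=4)[:300*2][:, :760]
b=cv2.resize(d['frame'][170:290,250:390],None,fx=4,fy=4)
cv2.imwrite('pics/m7.png',np.vstack([cv2.resize(a,(400,295)),cv2.resize(b,(400,305))]))
```

```text
[ 6.46854553e-02 -2.18688698e-05] [-4.29303154 -2.24349199  0.26918687]
```

View pics/m7.png

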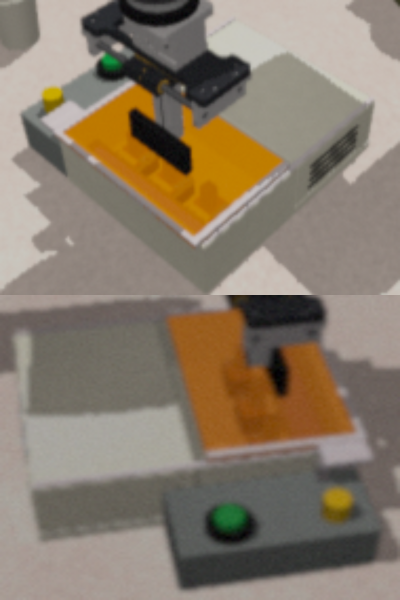

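Guard is nearly shut (handle upright in front of the fingers, blocks visible through the amber). I'll push a few mm more until the force rises.

>>> play_rows([
  [[0, -0.1, 0, 0, 0, 0, 0], [0, -0.2, 0, 0, 0, 0, 0], [0, -0.3, 0, 0, 0, 0, 0], [0, -0.3, 0, 0, 0, 0, 0]],
])

```text
time_s: 21.93
ee_pos: [0.617, -0.0007, 0.1044]
eef_rot: [3.138, -0.001, -1.52]
force: [-7.7, -2.1, 1.5]
grip_width: 0.0005
```

>>> play_rows([
  [[0, -0.1, 0, 0, 0, 0, 0], [0, -0.2, 0, 0, 0, 0, 0], [0, -0.2, 0, 0, 0, 0, 0]],
])

```text
time_s: 22.18
ee_pos: [0.6171, -0.0007, 0.1044]
eef_rot: [3.132, -0.001, -1.52]
force: [-20.8, -1.8, 9.2]
grip_width: 0.0002
```

>>> play_rows([
  [[0, 0.3, 0, 0, 0, 0, 0], [0, 0.6, 0, 0, 0, 0, 0], [0, 1.0, 0, 0, 0, 0, 0], [0, 1.0, 0, 0, 0, 0, 0]],
])

```text
time_s: 22.52
ee_pos: [0.6067, -0.0011, 0.1044]
eef_rot: [3.132, -0.001, -1.52]
force: [-5.2, -1.2, -0.9]
grip_width: 0.0006
```

Run:
```python
from h import *
o=ctrl.get_obs();print(wb(*o['ee_pos'][:2]),o['force'])
rows((*bw(.0,0),.13,-1.521),(*bw(.0,0),.16,-1.521))
```

```text
[5.67559302e-02 6.74039689e-05] [-5.20977572 -1.20131276 -0.94325678]
now [ 0.6067 -0.0011  0.1044] -1.52
[ 0.55  -0.004  0.13  -1.521] -> [0.01, 5.7, -2.5] [0.009, -0.001, 0.001]
[ 0.55  -0.004  0.16  -1.521] -> [0.01, 5.73, -5.5] [0.009, -0.001, 0.001]
```

>>> play_rows([
  [[0, 0.5, 0, 0.009, 0, 0, 0], [0, 1.0, 0, 0.009, 0, 0, 0], [0, 1.0, 0, 0.009, 0, 0, 0]],
])

```text
time_s: 22.77
ee_pos: [0.5962, -0.0016, 0.1049]
eef_rot: [-3.141, -0.001, -1.52]
force: [-0.3, -0.1, 1.1]
grip_width: 0.0005
```

Run:
```python
from h import *
o=ctrl.get_obs();print(wb(*o['ee_pos'][:2]),o['force'])
d=cam('side','d8');s=cam('scene','s8');save('d8',d);save('s8',s)
a=cv2.resize(s['frame'][165:290,215:385],None,fx=4,fy=4);b=cv2.resize(d['frame'][170:290,290:390],None,fx=5,fy=5)
cv2.imwrite('pics/m8.png',np.hstack([cv2.resize(a,(420,309)),cv2.resize(b,(258,309))]))
```

```text
[0.04626242 0.00010063] [-0.32544389 -0.06114499  1.11061299]
```

View pics/m8.png

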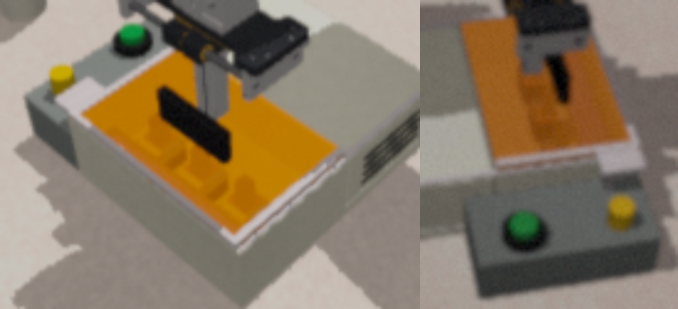

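Guard is holding by itself (force back to zero with the fingers backed off, and the guard plate covers the chamber). I'll locate the buttons from the stored wrist views.

Run:
```python
from h import *
a=load('w2');b=load('w5');s=load('s8');d=load('d8')
g=tri((a,(201,143)),(b,(525,108)));y=tri((a,(207,231)),(b,(544,12)));print(g,y)
for n,c,uv,z in [('ga',a,(201,143),.082),('gb',b,(525,108),.082),('ya',a,(207,231),.085),('yb',b,(544,12),.085)]:
  p=atz(c,uv,z);print(n,np.round(p,4),np.round(wb(*p[:2]),4))
# handle top centre: scene crop scale 420/170, side 258/100
hs=(215+194/2.47,165+124/2.47); hd=(290+558/2.58-215/1e9,170+78/2.58)
p=tri((s,hs),(d,hd));print('handle',p,wb(*p[0][:2]))
t=(0.558,-.1755)
rows((*bw(.02,0),.17,-1.521),(*t,.17,-1.521),(*t,.09,-1.521),(*t,.076,-1.521))
```

```text
(array([ 0.55968526, -0.17664856,  0.07983937]), [np.float64(2.4), np.float64(2.4)]) (array([ 0.6540159 , -0.17335461,  0.08443266]), [np.float64(1.9), np.float64(1.9)])
ga [ 0.557  -0.1758  0.082 ] [-0.0016 -0.1719]
gb [ 0.5619 -0.1752  0.082 ] [ 0.0034 -0.1716]
ya [ 0.6517 -0.1728  0.085 ] [ 0.0932 -0.1736]
yb [ 0.6558 -0.1736  0.085 ] [ 0.0972 -0.1747]
handle (array([ 0.81878589, -0.06152215,  0.21039913]), [np.float64(193.4), np.float64(193.4)]) [ 0.26557506 -0.07088396]
now [ 0.5968 -0.0016  0.1049] -1.52
[ 0.57  -0.003  0.17  -1.521] -> [0.01, 2.69, -6.51] [-0.0, -0.001, 0.001]
[ 0.558  -0.1755  0.17   -1.521 ] -> [17.18, 4.75, -6.49] [-0.0, -0.001, 0.001]
[ 0.558  -0.1755  0.09   -1.521 ] -> [17.17, 4.75, 1.51] [-0.0, -0.001, 0.001]
[ 0.558  -0.1755  0.076  -1.521 ] -> [17.17, 4.75, 2.91] [-0.0, -0.001, 0.001]
```

Run:
```python
from h import *
s=load('s8');d=load('d8')
p=tri((s,(215+194/2.47,165+124/2.47)),(d,(343.5,200.2)));print(p,wb(*p[0][:2]))
```

```text
(array([ 0.62128976, -0.01058018,  0.10029462]), [np.float64(4.8), np.float64(4.8)]) [ 0.07087179 -0.01013496]
```

>>> play_rows([
  [[0, 1.5, -3, 0, 0, 0, 0], [0, 2.7, -6.5, 0, 0, 0, 0], [17.2, 4.6, -6.5, 0, 0, 0, 0], [17.2, 4.6, -6.5, 0, 0, 0, 0], [17.2, 4.6, -6.5, 0, 0, 0, 0], [17.2, 4.6, -6.5, 0, 0, 0, 0], [17.2, 4.6, -6.5, 0, 0, 0, 0], [17.2, 4.6, -6.5, 0, 0, 0, 0], [17.2, 4.6, -3, 0, 0, 0, 0], [17.2, 4.6, 0, 0, 0, 0, 0], [17.2, 4.6, 1, 0, 0, 0, 0], [17.2, 4.6, 1, 0, 0, 0, 0]],
])

```text
time_s: 23.87
ee_pos: [0.5587, -0.1742, 0.0929]
eef_rot: [3.138, 0.001, -1.519]
force: [0.1, -0.1, 0.2]
grip_width: 0.0002
```

Run:
```python
from h import *
t=(0.5595,-.1755)
rows((*t,.076,-1.521))
s=cam('scene');d=cam('side')
o=np.hstack([cv2.resize(s['frame'][150:290,215:395],(400,311)),cv2.resize(d['frame'][170:290,250:400],(389,311))])
cv2.imwrite('pics/m9.png',o)
```

```text
now [ 0.5587 -0.1742  0.0929] -1.519
[ 0.5595 -0.1755  0.076  -1.521 ] -> [0.14, -0.07, 1.69] [0.003, 0.001, 0.002]
```

View pics/m9.png

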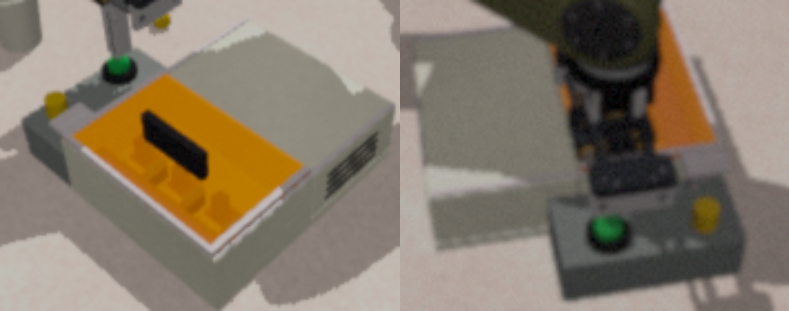

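Guard still shut on its own, fingertip over the green button. Pressing start.

>>> play_rows([
  [[0.1, -0.1, 0.6, 0, 0, 0, 0], [0.1, -0.1, 1.1, 0, 0, 0, 0], [0.1, -0.1, 1.4, 0, 0, 0, 0], [0.1, -0.1, 1.6, 0, 0, 0, 0], [0.1, -0.1, 1.7, 0, 0, 0, 0], [0.1, -0.1, 1.7, 0, 0, 0, 0], [0.1, -0.1, 1.7, 0, 0, 0, 0]],
])

```text
time_s: 24.55
ee_pos: [0.5616, -0.1761, 0.0798]
eef_rot: [-3.139, -0.002, -1.519]
force: [1.4, 2.1, 2.5]
grip_width: 0.0005
```

>>> play_rows([
  [[0, 0, 0.2, 0, 0, 0, 0], [0, 0, 0.4, 0, 0, 0, 0], [0, 0, 0.5, 0, 0, 0, 0], [0, 0, 0.5, 0, 0, 0, 0]],
])

```text
time_s: 24.88
ee_pos: [0.5618, -0.1761, 0.076]
eef_rot: [-3.139, -0.002, -1.519]
force: [-5.1, 3.1, 15.7]
grip_width: 0.0004
```

Run:
```python
from h import *
t=(0.6535,-.1733)
rows((*t,.115,-1.521),(*t,.09,-1.521),(*t,.073,-1.521))
```

```text
now [ 0.5618 -0.1761  0.076 ] -1.519
[ 0.6535 -0.1733  0.115  -1.521 ] -> [0.2, -9.18, -3.87] [-0.003, -0.002, 0.002]
[ 0.6535 -0.1733  0.09   -1.521 ] -> [0.19, -9.17, -1.37] [-0.003, -0.002, 0.002]
[ 0.6535 -0.1733  0.073  -1.521 ] -> [0.19, -9.17, 0.33] [-0.003, -0.002, 0.002]
```

>>> play_rows([
  [[0, 0, -2, 0, 0, 0, 0], [0, 0, -4, 0, 0, 0, 0], [0.2, -4, -4, 0, 0, 0, 0], [0.2, -8, -4, 0, 0, 0, 0], [0.2, -9.2, -4, 0, 0, 0, 0], [0.2, -9.2, -4, 0, 0, 0, 0], [0.2, -9.2, -2.5, 0, 0, 0, 0], [0.2, -9.2, -1, 0, 0, 0, 0], [0.2, -9.2, -0.3, 0, 0, 0, 0], [0.2, -9.2, 0.1, 0, 0, 0, 0], [0.2, -9.2, 0.3, 0, 0, 0, 0], [0.2, -9.2, 0.3, 0, 0, 0, 0]],
])

```text
time_s: 25.88
ee_pos: [0.6534, -0.1736, 0.0737]
eef_rot: [-3.139, -0.002, -1.52]
force: [-3.4, 0.2, 4.2]
grip_width: 0.0004
```

Run:
```python
from h import *
s=cam('scene','s10');f=s['frame']
# orange centroid as guard indicator
m=(f[...,2]>170)&(f[...,0]<60)&(f[...,1]>80);v,u=np.nonzero(m);print(m.sum(),u.mean(),v.mean())
for n in('scene0','s8'):
  g=load(n)['frame'];m=(g[...,2]>170)&(g[...,0]<60)&(g[...,1]>80);v,u=np.nonzero(m);print(n,m.sum(),u.mean(),v.mean())
```

```text
2992 316.7667112299465 205.99799465240642
scene0 2428 339.73064250411863 189.66144975288304
s8 2904 300.0750688705234 222.56473829201101
```

>>> play_rows([
  [[0, 0, 0, 0, 0, 0, 0], [0, 0, 0, 0, 0, 0, 0], [0, 0, -3, 0, 0, 0, 0], [0, 0, -7, 0, 0, 0, 0], [0, 0, -11, 0, 0, 0, 0], [0, 0, -15, 0, 0, 0, 0], [0, 0, -16, 0, 0, 0, 0], [0, 0, -16, 0, 0, 0, 0]],
])

```text
time_s: 26.6
ee_pos: [0.6543, -0.1736, 0.2384]
eef_rot: [-3.132, -0.005, -1.52]
force: [-0.3, -0.8, -0.4]
grip_width: 0.0002
```

Run:
```python
from h import *
rows((.605,-.13,.23,.05))
```

```text
now [ 0.6543 -0.1736  0.2384] -1.52
[ 0.605 -0.13   0.23   0.05 ] -> [-4.61, 4.71, 0.77] [-0.004, -0.011, -1.57]
```

>>> play_rows([
  [[-1, 1, 0.3, 0, 0, -0.125, 0], [-2, 2, 0.6, 0, 0, -0.25, 0], [-3, 3, 0.8, 0, -0.005, -0.375, 0.3], [-4.6, 4.7, 0.8, -0.004, -0.01, -0.5, 0.3], [-4.6, 4.7, 0.8, -0.004, -0.01, -0.625, 0.3], [-4.6, 4.7, 0.8, -0.004, -0.01, -0.75, 0.3], [-4.6, 4.7, 0.8, -0.004, -0.01, -0.875, 0.3], [-4.6, 4.7, 0.8, -0.004, -0.01, -1.0, 0.3], [-4.6, 4.7, 0.8, -0.004, -0.01, -1.125, 0.3], [-4.6, 4.7, 0.8, -0.004, -0.01, -1.25, 0.3], [-4.6, 4.7, 0.8, -0.004, -0.01, -1.375, 0.3], [-4.6, 4.7, 0.8, -0.004, -0.01, -1.5, 0.3], [-4.6, 4.7, 0.8, -0.004, -0.01, -1.57, 0.3], [-4.6, 4.7, 0.8, -0.004, -0.01, -1.57, 0.3], [-4.6, 4.7, 0.8, -0.004, -0.01, -1.57, 0.3]],
])

```text
time_s: 27.85
ee_pos: [0.6049, -0.1301, 0.2285]
eef_rot: [3.141, 0.0, 0.048]
force: [-0.4, -0.4, -0.2]
grip_width: 0.0282
```

Run:
```python
from h import *
c=cam('wrist','w11');save('w11',c);s=cam('scene')
o=np.vstack([c['frame'],cv2.resize(s['frame'][150:290,210:410],(640,200))]);cv2.imwrite('pics/m11.png',o)
f=s['frame'];m=(f[...,2]>170)&(f[...,0]<60)&(f[...,1]>80);v,u=np.nonzero(m);print(m.sum(),u.mean(),v.mean())
for y in (-.06,0,.06):
  p=bw(.071,y);f=fit(c,*p,.012,.05);print(np.round(f[:2],4),np.round(wb(*f[:2]),4),np.round(f[2]-.05,3),f[3])
```

```text
2558 336.67161845191555 190.10046911649727
[ 0.6213 -0.0605] [ 0.0684 -0.06  ] 0.017 144791.22222222222
[ 6.178e-01 -4.000e-04] [0.0679 0.0002] 0.018 311182.44444444444
[0.6148 0.0592] [0.0679 0.0599] -0.004 414751.3333333333
```

View pics/m11.png

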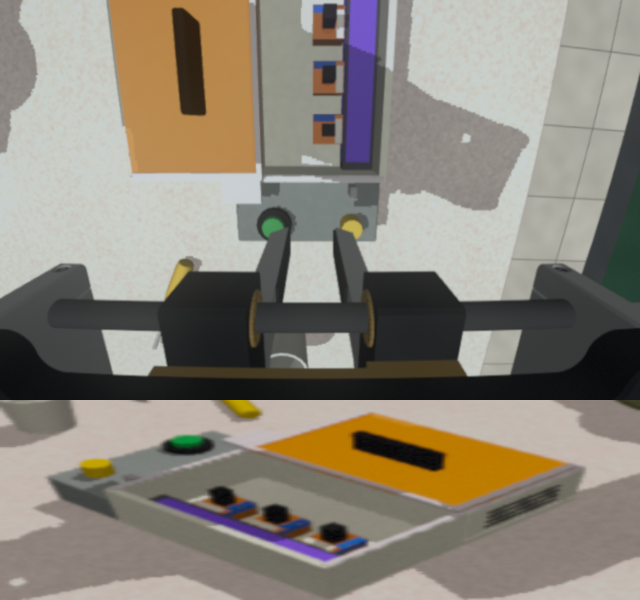

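Guard fully open; blocks still flush (right sides at col 342 against the lamp edge at 343). Second pass, block A first: grip with jaws along box x, back off, turn −90°, push in.

Run:
```python
from h import *
a=bw(.0695,-.06);b=bw(.05,-.06)
rows((*a,.13,.05),(*a,.052,.05),(*b,.06,.05))
print('from (b,.062,.05):');rows((*b,.062,-1.521),(*b,.0515,-1.521),(*bw(.0745,-.06),.0515,-1.521),start=(*b,.062,-1.521))
```

```text
now [ 0.605  -0.1301  0.229 ] 0.048
[ 0.6224 -0.0605  0.13    0.05  ] -> [2.08, -6.88, 9.9] [0.001, -0.0, -0.002]
[ 0.6224 -0.0605  0.052   0.05  ] -> [2.08, -6.89, 17.7] [0.001, -0.0, -0.002]
[ 0.6029 -0.0614  0.06    0.05  ] -> [0.13, -6.88, 16.9] [0.001, -0.0, -0.002]
from (b,.062,.05):
[ 0.6029 -0.0614  0.062  -1.521 ] -> [0.0, 0.0, 0.0] [0.0, 0.0, 0.0]
[ 0.6029 -0.0614  0.0515 -1.521 ] -> [-0.0, -0.0, 1.05] [0.0, 0.0, 0.0]
[ 0.6274 -0.0602  0.0515 -1.521 ] -> [-0.0, -2.45, 1.05] [0.0, 0.0, 0.0]
```

>>> play_rows([
  [[2.1, -6.9, 5, 0, 0, 0, 0.35], [2.1, -6.9, 9.9, 0, 0, 0, 0.35], [2.1, -6.9, 9.9, 0, 0, 0, 0.35], [2.1, -6.9, 9.9, 0, 0, 0, 0.35], [2.1, -6.9, 13, 0, 0, 0, 0.35], [2.1, -6.9, 16, 0, 0, 0, 0.35], [2.1, -6.9, 17.7, 0, 0, 0, 0.35], [2.1, -6.9, 17.7, 0, 0, 0, 0.35], [2.1, -6.9, 17.7, 0, 0, 0, 0], [2.1, -6.9, 17.7, 0, 0, 0, 0], [2.1, -6.9, 17.7, 0, 0, 0, 0], [2.1, -6.9, 17.7, 0, 0, 0, 0], [2.1, -6.9, 17.7, 0, 0, 0, 0], [1.7, -6.9, 17.4, 0, 0, 0, 0], [1.0, -6.9, 17, 0, 0, 0, 0], [0.1, -6.9, 16.5, 0, 0, 0, 0], [0.1, -6.9, 16.5, 0, 0, 0, 0]],
], force=15)

```text
time_s: 29.37
ee_pos: [0.602, -0.0614, 0.0656]
eef_rot: [3.141, -0.002, 0.048]
force: [-0.7, 0.1, -0.3]
grip_width: 0.014
```

>>> play_rows([
  [[0, 0, 0, 0, 0, 0.125, 0], [0, 0, 0, 0, 0, 0.25, 0], [0, 0, 0, 0, 0, 0.375, 0], [0, 0, 0, 0, 0, 0.5, 0], [0, 0, 0, 0, 0, 0.625, 0], [0, 0, 0, 0, 0, 0.75, 0], [0, 0, 0, 0, 0, 0.875, 0], [0, 0, 0, 0, 0, 1.0, 0], [0, 0, 0, 0, 0, 1.125, 0], [0, 0, 0, 0, 0, 1.25, 0], [0, 0, 0, 0, 0, 1.375, 0], [0, 0, 0, 0, 0, 1.5, 0], [0, 0, 0, 0, 0, 1.57, 0], [0, 0, 0, 0, 0, 1.57, 0], [0, 0, 0, 0, 0, 1.57, 0]],
])

```text
time_s: 30.62
ee_pos: [0.6022, -0.0614, 0.0659]
eef_rot: [-3.139, -0.001, -1.52]
force: [-0.6, 0.0, -0.4]
grip_width: 0.0138
```

Run:
```python
from h import *
rows((*bw(.05,-.06),.0515,-1.521),(*bw(.0745,-.06),.0515,-1.521))
```

```text
now [ 0.6022 -0.0614  0.0659] -1.52
[ 0.6029 -0.0614  0.0515 -1.521 ] -> [0.0, -0.07, 1.44] [-0.002, -0.001, 0.001]
[ 0.6274 -0.0602  0.0515 -1.521 ] -> [0.01, -2.52, 1.45] [-0.002, -0.001, 0.001]
```

>>> play_rows([
  [[0, 0, 0.8, 0, 0, 0, 0], [0, 0, 1.3, 0, 0, 0, 0], [0, 0, 1.4, 0, 0, 0, 0], [0, -0.5, 1.4, 0, 0, 0, 0], [0, -1, 1.4, 0, 0, 0, 0], [0, -1.5, 1.4, 0, 0, 0, 0], [0, -1.9, 1.4, 0, 0, 0, 0], [0, -2.2, 1.4, 0, 0, 0, 0], [0, -2.4, 1.4, 0, 0, 0, 0], [0, -2.5, 1.4, 0, 0, 0, 0], [0, -2.55, 1.4, 0, 0, 0, 0], [0, -2.55, 1.4, 0, 0, 0, 0]],
])

```text
time_s: 31.62
ee_pos: [0.6277, -0.0601, 0.0518]
eef_rot: [-3.139, -0.001, -1.519]
force: [-1.7, 0.5, 3.0]
grip_width: 0.0138
```

>>> play_rows([
  [[0, 0, 0, 0, 0, 0, 0.35], [0, 0, 0, 0, 0, 0, 0.35], [0, 0, 0, 0, 0, 0, 0.35], [0, 0, 0, 0, 0, 0, 0.35], [0, 0, -4, 0, 0, 0, 0.35], [0, 0, -8, 0, 0, 0, 0.35], [0, 0, -8, 0, 0, -0.125, 0.35], [0, 0, -8, 0, 0, -0.25, 0.35], [-6, 0.2, -8, 0, 0, -0.375, 0.35], [-6, 0.2, -8, 0, 0, -0.5, 0.35], [-6, 0.2, -8, 0, 0, -0.625, 0.35], [-6, 0.2, -8, 0, 0, -0.75, 0.35], [-6, 0.2, -8, 0, 0, -0.875, 0.35], [-6, 0.2, -8, 0, 0, -1.0, 0.35], [-6, 0.2, -8, 0, 0, -1.125, 0.35], [-6, 0.2, -8, 0, 0, -1.25, 0.35], [-6, 0.2, -8, 0, 0, -1.375, 0.35], [-6, 0.2, -8, 0, 0, -1.5, 0.35], [-6, 0.2, -8, 0, 0, -1.57, 0.35], [-6, 0.2, -8, 0, 0, -1.57, 0.35]],
])

```text
time_s: 33.28
ee_pos: [0.6224, -0.0002, 0.1317]
eef_rot: [3.141, -0.002, 0.054]
force: [0.4, -0.9, -0.5]
grip_width: 0.0332
```

Run:
```python
from h import *
a=bw(.0695,0)
rows((*a,.13,.05),(*a,.052,.05),(*bw(.05,0),.065,.05))
```

```text
now [ 6.224e-01 -2.000e-04  1.317e-01] 0.054
[ 6.194e-01 -5.000e-04  1.300e-01  5.000e-02] -> [-0.3, 0.01, 0.17] [0.001, -0.002, 0.004]
[ 6.194e-01 -5.000e-04  5.200e-02  5.000e-02] -> [-0.32, 0.01, 7.97] [0.001, -0.002, 0.004]
[ 0.5999 -0.0015  0.065   0.05  ] -> [-2.26, -0.0, 6.66] [0.001, -0.002, 0.004]
```

>>> play_rows([
  [[-0.3, 0, 1, 0, 0, 0.004, 0.35], [-0.3, 0, 4, 0, 0, 0.004, 0.35], [-0.3, 0, 7, 0, 0, 0.004, 0.35], [-0.3, 0, 8, 0, 0, 0.004, 0.35], [-0.3, 0, 8, 0, 0, 0.004, 0.35], [-0.3, 0, 8, 0, 0, 0.004, 0], [-0.3, 0, 8, 0, 0, 0.004, 0], [-0.3, 0, 8, 0, 0, 0.004, 0], [-0.3, 0, 8, 0, 0, 0.004, 0], [-0.3, 0, 8, 0, 0, 0.004, 0], [-0.7, 0, 7.6, 0, 0, 0.004, 0], [-1.3, 0, 7.2, 0, 0, 0.004, 0], [-2.3, 0, 6.7, 0, 0, 0.004, 0], [-2.3, 0, 6.7, 0, 0, 0.004, 0]],
])

```text
time_s: 34.45
ee_pos: [0.5988, -0.0016, 0.0659]
eef_rot: [3.14, -0.003, 0.05]
force: [-0.1, 0.7, -1.2]
grip_width: 0.0141
```

>>> play_rows([
  [[0, 0, 0, 0, 0, 0.125, 0], [0, 0, 0, 0, 0, 0.25, 0], [0, 0, 0, 0, 0, 0.375, 0], [0, 0, 0, 0, 0, 0.5, 0], [0, 0, 0, 0, 0, 0.625, 0], [0, 0, 0, 0, 0, 0.75, 0], [0, 0, 0, 0, 0, 0.875, 0], [0, 0, 0, 0, 0, 1.0, 0], [0, 0, 0, 0, 0, 1.125, 0], [0, 0, 0, 0, 0, 1.25, 0], [0, 0, 0, 0, 0, 1.375, 0], [0, 0, 0, 0, 0, 1.5, 0], [0, 0, 0, 0, 0, 1.57, 0], [0, 0, 0, 0, 0, 1.57, 0], [0, 0, 0, 0, 0, 1.57, 0]],
])

```text
time_s: 35.7
ee_pos: [0.5989, -0.0016, 0.066]
eef_rot: [-3.138, -0.001, -1.518]
force: [-0.2, -1.1, -1.1]
grip_width: 0.014
```

Run:
```python
from h import *
c=cam('wrist','w12');save('w12',c)
rows((*bw(.05,0),.0515,-1.521),(*bw(.0745,0),.0515,-1.521))
```

```text
now [ 0.5989 -0.0016  0.066 ] -1.517
[ 5.999e-01 -1.500e-03  5.150e-02 -1.521e+00] -> [-0.0, -0.1, 1.45] [-0.004, -0.001, 0.004]
[ 6.244e-01 -3.000e-04  5.150e-02 -1.521e+00] -> [0.01, -2.55, 1.46] [-0.004, -0.001, 0.004]
```

>>> play_rows([
  [[0, 0, 0.8, 0, 0, 0.004, 0], [0, 0, 1.3, 0, 0, 0.004, 0], [0, 0, 1.45, 0, 0, 0.004, 0], [0, -0.5, 1.45, 0, 0, 0.004, 0], [0, -1, 1.45, 0, 0, 0.004, 0], [0, -1.5, 1.45, 0, 0, 0.004, 0], [0, -1.9, 1.45, 0, 0, 0.004, 0], [0, -2.2, 1.45, 0, 0, 0.004, 0], [0, -2.4, 1.45, 0, 0, 0.004, 0], [0, -2.5, 1.45, 0, 0, 0.004, 0], [0, -2.55, 1.45, 0, 0, 0.004, 0], [0, -2.55, 1.45, 0, 0, 0.004, 0]],
])

```text
time_s: 36.75
ee_pos: [0.6243, -0.0002, 0.0513]
eef_rot: [-3.138, -0.001, -1.521]
force: [-1.9, -0.1, 1.9]
grip_width: 0.014
```

>>> play_rows([
  [[0, -0.1, 0, 0, 0, 0, 0], [0, -0.2, 0, 0, 0, 0, 0], [0, -0.3, 0, 0, 0, 0, 0], [0, -0.3, 0, 0, 0, 0, 0]],
])

```text
time_s: 37.08
ee_pos: [0.6275, -0.0001, 0.0513]
eef_rot: [-3.138, -0.001, -1.521]
force: [-2.0, 0.3, 2.7]
grip_width: 0.014
```

>>> play_rows([
  [[0, -0.1, 0, 0, 0, 0, 0], [0, -0.2, 0, 0, 0, 0, 0], [0, -0.3, 0, 0, 0, 0, 0], [0, -0.3, 0, 0, 0, 0, 0]],
])

```text
time_s: 37.42
ee_pos: [0.6307, 0.0001, 0.0513]
eef_rot: [-3.138, -0.001, -1.521]
force: [-0.8, -0.5, 3.0]
grip_width: 0.0138
```

Run:
```python
from h import *
o=ctrl.get_obs();print(wb(*o['ee_pos'][:2]),o['force'])
c=cam('scene','s13');save('s13',c);d=cam('side')
cv2.imwrite('pics/m13.png',np.hstack([cv2.resize(c['frame'][175:285,230:370],None,fx=3.5,fy=3.5,interpolation=cv2.INTER_CUBIC)[:385],cv2.resize(d['frame'][170:280,310:390],None,fx=3.5,fy=3.5,interpolation=cv2.INTER_CUBIC)]))
```

```text
[8.07972108e-02 3.51157799e-05] [-0.79081323 -0.47481928  3.03288223]
```

View pics/m13.png

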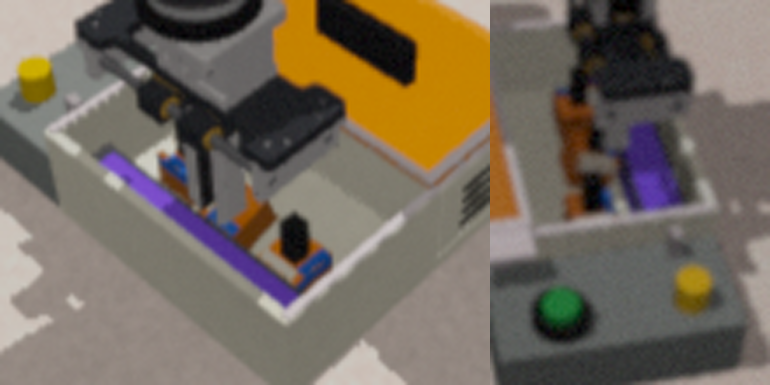

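Block B is pitching about the jaw axis: the push on the stub is above the lamp contact. I'll back off so it comes level and release it. From now on I'll seat each block by pushing low on its body with shut fingers.

>>> play_rows([
  [[0, 0.3, 0, 0, 0, 0, 0], [0, 0.6, 0, 0, 0, 0, 0], [0, 0.9, 0, 0, 0, 0, 0], [0, 0.9, 0, 0, 0, 0, 0], [0, 0.9, 0, 0, 0, 0, 0.35], [0, 0.9, 0, 0, 0, 0, 0.35], [0, 0.9, 0, 0, 0, 0, 0.35], [0, 0.9, 0, 0, 0, 0, 0.35], [0, 0.9, -4, 0, 0, 0, 0.35], [0, 0.9, -8, 0, 0, 0, 0.35], [0, 4, -12, 0, 0, 0, 0.35], [0, 8, -16, 0, 0, 0, 0], [0, 12, -17, 0, 0, 0, 0], [0, 14, -17, 0, 0, 0, 0], [0, 14, -17, 0, 0, 0, 0]],
])

```text
time_s: 38.77
ee_pos: [0.4861, -0.0068, 0.2232]
eef_rot: [-3.135, -0.002, -1.521]
force: [-0.0, 0.2, 0.3]
grip_width: 0.0096
```

Run:
```python
from h import *
c=cam('wrist','w14');save('w14',c)
fs=[]
for i,(y,t) in enumerate([(-.06,-1.52),(0,-1.52),(.06,.05)]):
  p=bw(.065,y);f=fit(c,*p,.012,t,out=f'g{i}');print(np.round(wb(*f[:2]),4),np.round(f[2]-.05,3),f[3])
  fs.append(cv2.resize(cv2.imread(f'pics/g{i}.png'),(400,200)))
o=cv2.resize(c['frame'][0:200,220:520],None,fx=1.33,fy=1.33,interpolation=cv2.INTER_CUBIC)
w=np.zeros((600,800,3),np.uint8);w[:,:400]=np.vstack(fs);h=min(600,o.shape[0]);w[:h,400:400+min(400,o.shape[1])]=o[:h,:400]
s=cam('scene');w[300:600,400:]=cv2.resize(s['frame'][175:285,230:377],(400,300),interpolation=cv2.INTER_CUBIC)
cv2.imwrite('pics/m14.png',w)
```

```text
[ 0.0529 -0.0618] -1.521 228850.88888888888
[0.0698 0.0149] -1.613 232718.77777777778
[0.0685 0.0605] -0.007 190442.55555555556
```

View pics/m14.png

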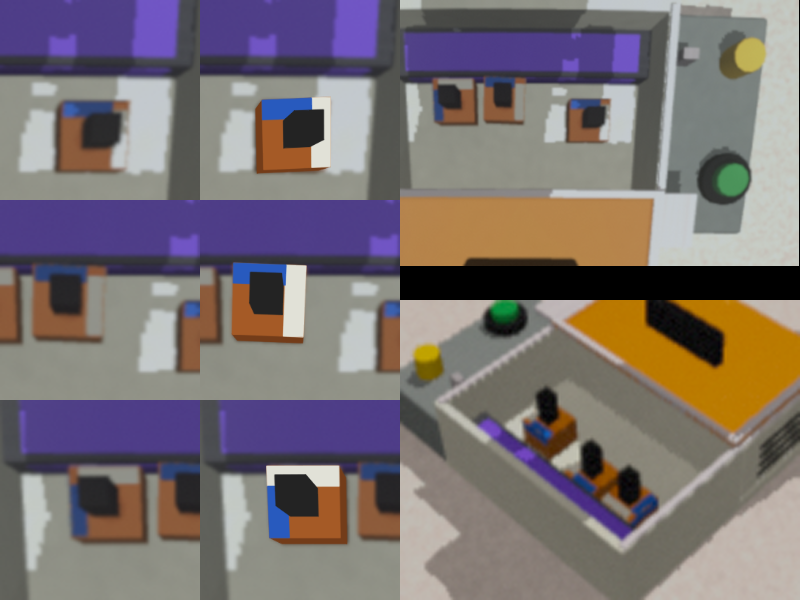

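Last picture: all three blocks stand upright. A is at box (53, −62) mm with a gap to the lamp, B is by the lamp but shifted to y≈15 mm, and C is still white-to-lamp at (68, 60). I'll turn C next and set it down without pushing on the stub.

Run:
```python
from h import *
a=bw(.0695,.0605)
rows((*a,.14,.05))
```

```text
now [ 0.4899 -0.0068  0.2218] -1.521
[0.6164 0.0599 0.14   0.05  ] -> [-6.05, -12.92, 8.25] [-0.004, -0.006, -1.571]
```

>>> play_rows([
  [[-2, -4, 0, 0, 0, -0.125, 0.35], [-4, -8, 0, 0, 0, -0.25, 0.35], [-6, -12.9, 0, 0, 0, -0.375, 0.35], [-6, -12.9, 0, 0, 0, -0.5, 0.35], [-6, -12.9, 1, 0, 0, -0.625, 0.35], [-6, -12.9, 3, 0, 0, -0.75, 0.35], [-6, -12.9, 5, 0, 0, -0.875, 0.35], [-6, -12.9, 7, 0, 0, -1.0, 0.35], [-6, -12.9, 8, 0, 0, -1.125, 0.35], [-6, -12.9, 8, 0, 0, -1.25, 0.35], [-6, -12.9, 8, 0, 0, -1.375, 0.35], [-6, -12.9, 8, 0, 0, -1.5, 0.35], [-6, -12.9, 8, -0.004, -0.006, -1.571, 0.35], [-6, -12.9, 8, -0.004, -0.006, -1.571, 0.35], [-6, -12.9, 8, -0.004, -0.006, -1.571, 0.35]],
])

```text
time_s: 40.12
ee_pos: [0.6167, 0.0595, 0.1413]
eef_rot: [3.141, 0.001, 0.047]
force: [0.3, 0.4, -0.2]
grip_width: 0.0329
```

Run:
```python
from h import *
a=bw(.0695,.0605)
s=cam('scene')
for y,t,x in [(-.0618,-1.471,.053),(.015,-1.56,.07),(.0605,.05,.07)]:
  p=bw(x,y);f=fit(s,*p,.012,t);print(np.round(wb(*f[:2]),4),np.round(f[2]-.05,3))
rows((*a,.052,.05),(*bw(.05,.07),.066,.05))
```

```text
[ 0.0535 -0.0621] -1.697
[0.0706 0.0138] -1.79
[0.0692 0.056 ] -0.337
now [0.6166 0.0595 0.1416] 0.047
[0.6164 0.0599 0.052  0.05  ] -> [-0.01, -0.04, 8.96] [0.0, 0.001, -0.003]
[0.5964 0.0684 0.066  0.05  ] -> [-1.96, -0.99, 7.56] [0.0, 0.001, -0.003]
```

>>> play_rows([
  [[0, 0, 4, 0, 0, 0, 0.35], [0, 0, 7.5, 0, 0, 0, 0.35], [0, 0, 8.9, 0, 0, 0, 0.35], [0, 0, 8.9, 0, 0, 0, 0.35], [0, 0, 8.9, 0, 0, 0, 0], [0, 0, 8.9, 0, 0, 0, 0], [0, 0, 8.9, 0, 0, 0, 0], [0, 0, 8.9, 0, 0, 0, 0], [0, 0, 8.9, 0, 0, 0, 0], [-0.5, 0, 8.4, 0, 0, 0, 0], [-1.3, -0.5, 8, 0, 0, 0, 0], [-2, -1, 7.5, 0, 0, 0, 0], [-2, -1, 7.5, 0, 0, 0, 0]],
])

```text
time_s: 41.25
ee_pos: [0.5952, 0.0696, 0.068]
eef_rot: [3.142, -0.0, 0.048]
force: [0.8, 0.1, 0.3]
grip_width: 0.0141
```

>>> play_rows([
  [[0, 0, 0, 0, 0, 0.125, 0], [0, 0, 0, 0, 0, 0.25, 0], [0, 0, 0, 0, 0, 0.375, 0], [0, 0, 0, 0, 0, 0.5, 0], [0, 0, 0, 0, 0, 0.625, 0], [0, 0, 0, 0, 0, 0.75, 0], [0, 0, 0, 0, 0, 0.875, 0], [0, 0, 0, 0, 0, 1.0, 0], [0, 0, 0, 0, 0, 1.125, 0], [0, 0, 0, 0, 0, 1.25, 0], [0, 0, 0, 0, 0, 1.375, 0], [0, 0, 0, 0, 0, 1.5, 0], [0, 0, 0, 0, 0, 1.57, 0], [0, 0, 0, 0, 0, 1.57, 0], [0, 0, 0, 0, 0, 1.57, 0]],
])

```text
time_s: 42.5
ee_pos: [0.5951, 0.0697, 0.0681]
eef_rot: [-3.141, -0.0, -1.52]
force: [-0.4, 0.1, -1.3]
grip_width: 0.0142
```

Run:
```python
from h import *
rows((*bw(.05,.07),.052,-1.521),(*bw(.06,.07),.052,-1.521))
```

```text
now [0.5951 0.0697 0.0681] -1.52
[ 0.5964  0.0684  0.052  -1.521 ] -> [0.14, -0.13, 1.61] [-0.0, -0.0, 0.001]
[ 0.6064  0.0689  0.052  -1.521 ] -> [0.14, -1.13, 1.61] [-0.0, -0.0, 0.001]
```

>>> play_rows([
  [[0.1, -0.3, 1, 0, 0, 0, 0], [0.1, -0.7, 1.5, 0, 0, 0, 0], [0.1, -0.9, 1.6, 0, 0, 0, 0], [0.1, -0.9, 1.6, 0, 0, 0, 0], [0.1, -0.9, 1.6, 0, 0, 0, 0.35], [0.1, -0.9, 1.6, 0, 0, 0, 0.35], [0.1, -0.9, 1.6, 0, 0, 0, 0.35], [0.1, -0.9, 1.6, 0, 0, 0, 0.35], [0.1, -0.9, -2, 0, 0, 0, 0.35], [0.1, -0.9, -5, 0, 0, 0, 0.35], [0.1, -0.9, -7, 0, 0, 0, 0.35], [0.1, 3, -7, 0, 0, 0, 0], [0.1, 3, -7, 0, 0, 0, 0], [0.1, 3, -7, 0, 0, 0, 0], [0.1, 3, -7, 0, 0, 0, 0]],
])

```text
time_s: 43.75
ee_pos: [0.5656, 0.0672, 0.1383]
eef_rot: [-3.141, -0.0, -1.519]
force: [-0.3, -0.2, 0.3]
grip_width: 0.0096
```

Run:
```python
from h import *
s=cam('scene')
for y,t,x in [(-.0618,-1.521,.053),(.015,-1.56,.07),(.07,-1.521,.058)]:
  p=bw(x,y);f=fit(s,*p,.012,t);print(np.round(wb(*f[:2]),4),np.round(f[2]-.05,3))
rows((*bw(.018,.07),.026,-1.521),(*bw(.044,.07),.026,-1.521))
```

```text
[ 0.0534 -0.0627] -1.697
[0.0696 0.0139] -1.823
[0.0574 0.0697] -1.739
now [0.5659 0.0672 0.1383] -1.519
[ 0.5645  0.0668  0.026  -1.521 ] -> [0.03, 0.15, 11.23] [-0.001, -0.0, 0.002]
[ 0.5904  0.0681  0.026  -1.521 ] -> [0.04, -2.45, 11.23] [-0.001, -0.0, 0.002]
```

>>> play_rows([
  [[0, 0.2, 4, 0, 0, 0, 0], [0, 0.2, 8, 0, 0, 0, 0], [0, 0.2, 10.5, 0, 0, 0, 0], [0, 0.2, 11.2, 0, 0, 0, 0], [0, 0.2, 11.2, 0, 0, 0, 0], [0, -0.4, 11.2, 0, 0, 0, 0], [0, -0.9, 11.2, 0, 0, 0, 0], [0, -1.3, 11.2, 0, 0, 0, 0], [0, -1.6, 11.2, 0, 0, 0, 0], [0, -1.9, 11.2, 0, 0, 0, 0], [0, -2.1, 11.2, 0, 0, 0, 0], [0, -2.1, 11.2, 0, 0, 0, 0]],
])

```text
time_s: 44.8
ee_pos: [0.5874, 0.0683, 0.0265]
eef_rot: [-3.14, -0.0, -1.519]
force: [0.2, 0.4, 0.7]
grip_width: 0.0002
```

>>> play_rows([
  [[0, -0.1, 0, 0, 0, 0, 0], [0, -0.2, 0, 0, 0, 0, 0], [0, -0.3, 0, 0, 0, 0, 0], [0, -0.3, 0, 0, 0, 0, 0]],
])

```text
time_s: 45.13
ee_pos: [0.5889, 0.0685, 0.0265]
eef_rot: [3.139, 0.0, -1.519]
force: [-13.5, -0.1, 10.6]
grip_width: 0.0004
```

>>> play_rows([
  [[0, 0.8, 0, 0, 0, 0, 0], [0, 1.6, 0, 0, 0, 0, 0], [0, 2.5, 0, 0, 0, 0, 0], [2, 2.5, 0, 0, 0, 0, 0], [4, 2.5, 0, 0, 0, 0, 0], [5.6, 2.5, 0, 0, 0, 0, 0], [5.6, 2.5, 0, 0, 0, 0, 0], [5.6, 1.8, 0, 0, 0, 0, 0], [5.6, 1.2, 0, 0, 0, 0, 0], [5.6, 0.7, 0, 0, 0, 0, 0], [5.6, 0.4, 0, 0, 0, 0, 0], [5.6, 0.2, 0, 0, 0, 0, 0], [5.6, 0.05, 0, 0, 0, 0, 0], [5.6, 0.05, 0, 0, 0, 0, 0]],
])

```text
time_s: 46.3
ee_pos: [0.5912, 0.0128, 0.0263]
eef_rot: [3.138, 0.0, -1.519]
force: [-0.8, -0.1, -1.1]
grip_width: 0.0006
```

>>> play_rows([
  [[0, -0.1, 0, 0, 0, 0, 0], [0, -0.15, 0, 0, 0, 0, 0], [0, -0.15, 0, 0, 0, 0, 0]],
])

```text
time_s: 46.55
ee_pos: [0.5914, 0.0129, 0.0262]
eef_rot: [3.135, 0.0, -1.519]
force: [-11.1, -1.7, 7.1]
grip_width: 0.0006
```

>>> play_rows([
  [[0, 0.8, 0, 0, 0, 0, 0], [0, 1.6, 0, 0, 0, 0, 0], [0, 2.7, 0, 0, 0, 0, 0], [2, 2.7, 0, 0, 0, 0, 0], [4, 2.7, 0, 0, 0, 0, 0], [6, 2.7, 0, 0, 0, 0, 0], [7.5, 2.7, 0, 0, 0, 0, 0], [7.6, 2.7, 0, 0, 0, 0, 0], [7.6, 2.2, 0, 0, 0, 0, 0], [7.6, 1.7, 0, 0, 0, 0, 0], [7.6, 1.2, 0, 0, 0, 0, 0], [7.6, 0.8, 0, 0, 0, 0, 0], [7.6, 0.5, 0, 0, 0, 0, 0], [7.6, 0.25, 0, 0, 0, 0, 0], [7.6, 0.05, 0, 0, 0, 0, 0], [7.6, 0.05, 0, 0, 0, 0, 0]],
])

```text
time_s: 47.88
ee_pos: [0.5945, -0.0627, 0.026]
eef_rot: [3.133, 0.001, -1.519]
force: [-2.0, 1.0, 2.4]
grip_width: 0.0005
```

>>> play_rows([
  [[0, -0.1, 0, 0, 0, 0, 0], [0, -0.15, 0, 0, 0, 0, 0], [0, -0.15, 0, 0, 0, 0, 0]],
])

```text
time_s: 48.13
ee_pos: [0.5946, -0.0625, 0.026]
eef_rot: [3.129, 0.001, -1.519]
force: [-13.4, 1.4, 9.5]
grip_width: 0.0006
```

>>> play_rows([
  [[0, 0.8, 0, 0.01, 0, 0, 0], [0, 1.5, 0, 0.01, 0, 0, 0], [0, 1.5, -4, 0.01, 0, 0, 0], [0, 1.5, -8, 0.01, 0, 0, 0], [0, 1.5, -12, 0.01, 0, 0, 0], [0, 1.5, -16, 0.01, 0, 0, 0], [-3, 5, -19, 0.01, 0, 0, 0], [-6, 9, -19, 0.01, 0, 0, 0], [-6.2, 13, -19, 0.01, 0, 0, 0], [-6.2, 15.5, -19, 0.01, 0, 0, 0], [-6.2, 15.5, -19, 0.01, 0, 0, 0], [-6.2, 15.5, -19, 0.01, 0, 0, 0]],
])

```text
time_s: 49.13
ee_pos: [0.4381, -0.0086, 0.2188]
eef_rot: [3.142, 0.001, -1.518]
force: [-0.1, -0.2, 0.5]
grip_width: 0.0005
```

Run:
```python
from h import *
c=cam('wrist','w20');save('w20',c);s=cam('scene','s20');save('s20',s)
for i,y in enumerate([-.062,.014,.069]):
  for cc in (c,s):
    p=bw(.069,y);f=fit(cc,*p,.012,-1.52);print(np.round(wb(*f[:2]),4),np.round(f[2]-.05+np.pi/2,3))
w=np.vstack([cv2.resize(c['frame'][0:170,200:480],(800,486),interpolation=cv2.INTER_CUBIC)[100:400],cv2.resize(s['frame'][175:285,220:500-20],(800,338),interpolation=cv2.INTER_CUBIC)[:300]])
cv2.imwrite('pics/m20.png',w)
rows((*bw(-.115,0),.2,-1.521),(*bw(-.115,0),.104,-1.521),(*bw(-.0895,0),.104,-1.521))
```

```text
[ 0.0706 -0.0612] 0.053
[ 0.0711 -0.0632] -0.11
[0.0709 0.0149] -0.017
[0.0701 0.0132] -0.231
[0.0709 0.0697] -0.025
[0.072  0.0691] -0.139
now [ 0.4398 -0.0089  0.2184] -1.519
[ 0.4351 -0.0097  0.2    -1.521 ] -> [0.06, 0.46, 1.84] [0.001, 0.001, 0.002]
[ 0.4351 -0.0097  0.104  -1.521 ] -> [0.07, 0.45, 11.44] [0.001, 0.001, 0.002]
[ 0.4606 -0.0085  0.104  -1.521 ] -> [0.07, -2.1, 11.44] [0.001, 0.001, 0.002]
```

View pics/m20.png

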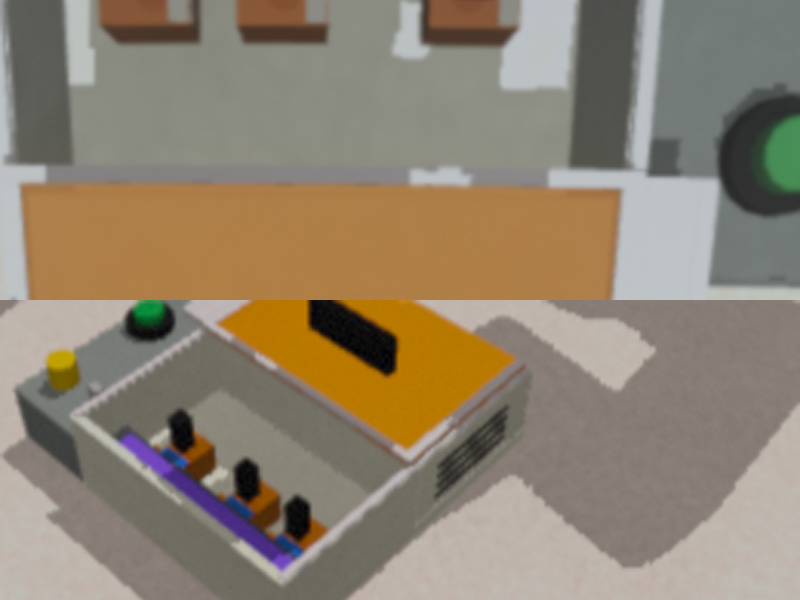

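>>> play_rows([
  [[0, 0.5, 3, 0, 0, 0, 0], [0, 0.5, 7, 0, 0, 0, 0], [0, 0.5, 10.5, 0, 0, 0, 0], [0, 0.5, 11.4, 0, 0, 0, 0], [0, 0.5, 11.4, 0, 0, 0, 0], [0, -0.5, 11.4, 0, 0, 0, 0], [0, -1.5, 11.4, 0, 0, 0, 0], [0, -2.1, 11.4, 0, 0, 0, 0], [0, -2.1, 11.4, 0, 0, 0, 0]],
])

```text
time_s: 49.98
ee_pos: [0.4625, -0.0079, 0.1059]
eef_rot: [-3.14, 0.001, -1.519]
force: [-1.4, 0.1, -0.0]
grip_width: 0.0003
```

Run:
```python
from h import *
rows((*bw(.05,0),.104,-1.521),(*bw(.0645,0),.104,-1.521))
```

```text
now [ 0.4625 -0.0079  0.1059] -1.519
[ 5.999e-01 -1.500e-03  1.040e-01 -1.521e+00] -> [0.08, -13.76, 0.21] [-0.002, 0.001, 0.002]
[ 6.144e-01 -8.000e-04  1.040e-01 -1.521e+00] -> [0.08, -15.21, 0.21] [-0.002, 0.001, 0.002]
```

Blue is to the lamp on all three blocks; they are upright and in line (near sides at rows 40–43). Shutting the guard as before.

>>> play_rows([
  [[0, -1, 0, 0, 0, 0, 0], [0, -2, 0, 0, 0, 0, 0], [0, -3, 0, 0, 0, 0, 0], [0, -4, 0, 0, 0, 0, 0], [0, -5, 0, 0, 0, 0, 0], [0, -6, 0, 0, 0, 0, 0], [0, -7, 0, 0, 0, 0, 0], [0, -8, 0, 0, 0, 0, 0], [0, -9, 0, 0, 0, 0, 0], [0, -10, 0, 0, 0, 0, 0], [0, -11, 0, 0, 0, 0, 0], [0, -12, 0, 0, 0, 0, 0], [0, -13, 0, 0, 0, 0, 0], [0, -13.8, 0, 0, 0, 0, 0], [0, -14.4, 0, 0, 0, 0, 0], [0, -14.8, 0, 0, 0, 0, 0], [0, -15.1, 0, 0, 0, 0, 0], [0, -15.3, 0, 0, 0, 0, 0], [0, -15.4, 0, 0, 0, 0, 0], [0, -15.4, 0, 0, 0, 0, 0]],
])

```text
time_s: 51.65
ee_pos: [0.6157, -0.0007, 0.1066]
eef_rot: [3.141, -0.0, -1.519]
force: [-3.9, -3.7, -0.7]
grip_width: 0.0002
```

>>> play_rows([
  [[0, -0.08, 0, 0, 0, 0, 0], [0, -0.15, 0, 0, 0, 0, 0], [0, -0.15, 0, 0, 0, 0, 0]],
])

```text
time_s: 51.9
ee_pos: [0.6164, -0.0009, 0.1069]
eef_rot: [3.139, -0.0, -1.519]
force: [-5.9, -1.1, -1.6]
grip_width: 0.0002
```

>>> play_rows([
  [[0, -0.1, 0, 0, 0, 0, 0], [0, -0.2, 0, 0, 0, 0, 0], [0, -0.2, 0, 0, 0, 0, 0]],
])

```text
time_s: 52.15
ee_pos: [0.6169, -0.0009, 0.1069]
eef_rot: [3.135, -0.0, -1.52]
force: [-9.8, -0.8, -1.8]
grip_width: 0.0005
```

>>> play_rows([
  [[0, 0.4, 0, 0, 0, 0, 0], [0, 0.8, 0, 0, 0, 0, 0], [0, 1.4, 0, 0, 0, 0, 0], [0, 2.0, 0, 0, 0, 0, 0], [0, 2.0, 0, 0, 0, 0, 0]],
])

```text
time_s: 52.57
ee_pos: [0.5964, -0.0019, 0.1077]
eef_rot: [3.136, -0.0, -1.52]
force: [-0.0, -0.4, -0.2]
grip_width: 0.0006
```

Run:
```python
from h import *
print(ctrl.get_obs()['force'])
def ind(c):
  f=c['frame'];m=(f[...,2]>170)&(f[...,0]<60)&(f[...,1]>80);v,u=np.nonzero(m);return m.sum(),u.mean(),v.mean()
print(ind(cam('scene')),ind(load('s8')))
t=(0.5605,-.1758)
rows((*t,.17,-1.521),(*t,.09,-1.521))
```

```text
[-0.01162741 -0.36061681 -0.17100881]
(np.int64(2857), np.float64(300.1715085754288), np.float64(222.28351417570877)) (np.int64(2904), np.float64(300.0750688705234), np.float64(222.56473829201101))
now [ 0.5969 -0.0019  0.1077] -1.52
[ 0.5605 -0.1758  0.17   -1.521 ] -> [17.18, 4.56, -6.19] [0.006, -0.0, 0.001]
[ 0.5605 -0.1758  0.09   -1.521 ] -> [17.18, 4.51, 1.81] [0.006, -0.0, 0.001]
```

Guard at the same place as the first latched state. To be safe I'll check again from over the button, then press.

>>> play_rows([
  [[0, 1.5, -3, 0, 0, 0, 0], [0, 2.7, -6.2, 0, 0, 0, 0], [17.2, 4.5, -6.2, 0, 0, 0, 0], [17.2, 4.5, -6.2, 0, 0, 0, 0], [17.2, 4.5, -6.2, 0, 0, 0, 0], [17.2, 4.5, -6.2, 0, 0, 0, 0], [17.2, 4.5, -6.2, 0, 0, 0, 0], [17.2, 4.5, -6.2, 0, 0, 0, 0], [17.2, 4.5, -3, 0, 0, 0, 0], [17.2, 4.5, 0, 0, 0, 0, 0], [17.2, 4.5, 1.5, 0, 0, 0, 0], [17.2, 4.5, 1.8, 0, 0, 0, 0]],
])

```text
time_s: 53.62
ee_pos: [0.5596, -0.1741, 0.0871]
eef_rot: [3.132, 0.002, -1.518]
force: [-0.7, 0.1, 0.3]
grip_width: 0.0006
```

Run:
```python
from h import *
def ind(c):
  f=c['frame'];m=(f[...,2]>170)&(f[...,0]<60)&(f[...,1]>80);v,u=np.nonzero(m);return m.sum(),u.mean(),v.mean()
print(ind(cam('scene')))
rows((.5605,-.1758,.0755,-1.521))
```

```text
(np.int64(2882), np.float64(300.8577376821652), np.float64(218.39000693962527))
now [ 0.5603 -0.1745  0.0886] -1.518
[ 0.5605 -0.1758  0.0755 -1.521 ] -> [0.13, -0.03, 1.31] [0.008, 0.001, 0.003]
```

Run:
```python
from h import *
def h(f):
  r=f[195:240,272:318].max(2)<60;v,u=np.nonzero(r);return r.sum(),u.mean()+272,v.mean()+195
s=cam('scene');print(h(s['frame']),h(load('s8')['frame']))
# expected handle silhouette at joint 0 vs 5 mm vs 10 mm
for j in (0,.01,.02):
  print(j,P(s,[np.r_[bw(.075-j,y),z] for y in(-.045,.045) for z in(.094,.134)]).round(1).mean(0))
```

```text
(np.int64(364), np.float64(293.489010989011), np.float64(215.05494505494505)) (np.int64(372), np.float64(293.6290322580645), np.float64(214.8252688172043))
0 [293.35  215.175]
0.01 [296.475 212.875]
0.02 [299.55  210.575]
```

The handle centroid (293.5, 215.1) matches joint = 0 (293.4, 215.2) to within 1 mm, so the guard is shut. Pressing start.

>>> play_rows([
  [[0.1, 0, 0.5, 0, 0, 0, 0], [0.1, 0, 0.9, 0, 0, 0, 0], [0.1, 0, 1.2, 0, 0, 0, 0], [0.1, 0, 1.35, 0, 0, 0, 0], [0.1, 0, 1.35, 0, 0, 0, 0]],
])

```text
time_s: 54.13
ee_pos: [0.5615, -0.1759, 0.0772]
eef_rot: [3.137, -0.0, -1.518]
force: [3.4, 1.5, 4.3]
grip_width: 0.0007
```

>>> play_rows([
  [[0, 0, 0.15, 0, 0, 0, 0], [0, 0, 0.3, 0, 0, 0, 0], [0, 0, 0.3, 0, 0, 0, 0]],
])

```text
time_s: 54.38
ee_pos: [0.5617, -0.1759, 0.076]
eef_rot: [3.138, -0.001, -1.518]
force: [-6.3, 3.8, 18.9]
grip_width: 0.0003
```

Bottomed out (top at 76 mm, 19 N). Retreating and doing a last check.

>>> play_rows([
  [[0, 0, -3, 0, 0, 0, 0], [0, 0, -7, 0, 0, 0, 0], [0, 0, -11, 0, 0, 0, 0], [0, 0, -14, 0, 0, 0, 0], [0, 6, -14, 0, 0, 0, 0], [0, 6, -14, 0, 0, 0, 0], [0, 6, -14, 0, 0, 0, 0], [0, 6, -14, 0, 0, 0, 0], [0, 6, -14, 0, 0, 0, 0], [0, 6, -14, 0, 0, 0, 0]],
])

```text
time_s: 55.22
ee_pos: [0.5028, -0.1789, 0.2158]
eef_rot: [3.137, -0.0, -1.518]
force: [-0.3, 0.8, 0.2]
grip_width: 0.0003
```

Run:
```python
from h import *
s=cam('scene');r=s['frame'][195:240,272:318].max(2)<60;v,u=np.nonzero(r);print(r.sum(),u.mean()+272,v.mean()+195)
d=cam('side')['frame'].astype(int);d0=load('side0')['frame'].astype(int)
x=np.abs(d-d0).max(2)[300:390,240:390];print('beaker/driver diff px>60:',(x>60).sum())
x=np.abs(s['frame'].astype(int)-load('scene0')['frame'])[355:400,340:400].max(2);print('dish diff',(x>60).sum())
o=ctrl.get_obs();print(o['time_s'],o['force'])
print(ctrl.hand_in())
```

```text
366 293.4918032786885 215.0928961748634
beaker/driver diff px>60: 0
dish diff 0
55.3167 [ 0.46129899  0.47334577 -0.66929684]
the job is handed in; nothing more can be done
None
```

The job is done and handed in at 55 s of the 210 s allowed. Three blocks were present, and both curing passes ran in the order asked.

- **First pass:** all three blocks stood white side to the lamp. The guard latched and held by itself, and start was pressed to the bottom. The yellow release then opened the guard fully.
- **Second pass:** I turned all three blocks blue side to the lamp. Two of them, pushed by the stub, did not seat cleanly: one stood about 17 mm short of the lamp and one had moved about 15 mm along it. I re-seated all three by pushing low on their bodies with 11–13 N. The guard was then latched again and start pressed to the bottom.
- **Last checks:** the guard handle sat within about 1 mm of its shut position after the robot withdrew. The image areas around the beaker, screwdriver and dish showed no change from the start.
- **Weaker checks:**
  - Once the guard was shut, I did not look at the blocks again. The last view, just before closing, showed them upright with blue to the lamp.
  - The wrist-camera fits put them level along the lamp to within 1 mm, with angles within about 0.05 rad.
  - The scene-camera fits read the angles up to 0.23 rad off. I put this down to the lamp and wall hiding part of the blocks, and trusted the push contact instead.
- **Forces:** while latching the guard the first time I pushed with about 21 N for a moment, above the 15 N the latch should need but below the 40 N limit.

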